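Shut and pin the strap cutter's cover

ROBOT

A 6-joint arm with a two-finger parallel gripper is mounted at the origin on the work surface. World frame = base frame: x ahead of the robot, y to its left, z up, the work surface at z = 0. Lengths are in m, angles in degrees, forces in N, time in s.
With the tool pointing down it reaches from about 0.375 to 0.925 m from the base axis. Payload 5.7 kg.
Tool frame: the origin (TCP) lies between the finger pads; the fingertips stand 8 mm ahead of it and the grasp point (between the pads) lies 11 mm behind it; z points along the fingers, y is the direction in which the jaws open and shut (so a half turn about z gives the same grasp; the last joint's range is limited). The gripper opens to 85 mm and grips with 20 to 120 N. Pads are 22 mm wide; open, the fingers measure 114 mm over their backs; the gripper's body (76 mm by 85 mm) begins 54 mm behind the grasp point. The pads swing forward as they close: fully open they stand 13 mm farther back than shut.
Start: joints at [61.645, 20.558, 86.54, -0, 72.909, -6.595], TCP at [0.222, 0.557, 0.239] pointing down, gripper open.
Joint ranges: [-170.27, 170.27], [-57.76, 135], [12.27, 136.19], [-55.21, 235.2], [11.17, 155.16], [-170.74, 170.74]. Speed limits (degrees/s): [136.94, 136.94, 180, 180, 180, 180].

INTERFACE

Orientations are given as [roll, pitch, yaw] about the fixed x, y, z axes, in that order (R = Rz(yaw) Ry(pitch) Rx(roll)).
In Python, from cell import read_state, get_image, get_calibration, finish_job gives the robot as it stands.
- The arm moves only by the tool carry_out, never from a script. Its arguments are lists of equal length, an entry for each row: "grip": the closure, from -1 (fully open) to 1 (shut); "travel": the shift along the world's x, y, z each as a share of 200 mm, from -1 to 1, a list of three; "roll": the turn about the world's z as a share of 30 degrees, from -1 to 1. A call has 1 to 10 rows; each row is the pose to reach, as a shift and turn from the pose commanded when the call began; what a row does not reach only later rows make up. A row lasts 1/12 s, in which the tool goes at most 41.7 mm and 7.16 degrees, less where a joint would pass 70% of its speed; a pose out of reach is approached as far as the arm can. A call with a number of a shift or a turn outside -1 to 1 is refused whole. A call with a gripper value outside its range is refused whole. The fingers move at their own pace and stop on an object; "grip_force" is the grip in N (left out, the last holds). Time passes only in rows, so rows that repeat a pose let the fingers close. It gives the time, the measured TCP pose, the force and the opening at its end, in the units of the state.
- read_state(): the state, without advancing time (a new reading comes with each control period).
- get_image(name): name is "scene" or "top" or "wrist"; returns the picture (400x640x3 uint8, red, green, blue); there is no depth.
- get_calibration(name): a dict with "fx", "fy", "cx", "cy" (pixels), "R" (3x3) and "t" (3): a world point X has camera coordinates R X + t. Camera axes: x right, y down, z forward; pixel columns grow to the right and rows downward; lengths in m; the calibration is good to about 2 mm. A picture is of the moment at which its call begins: read the wrist's pose just before it. get_calibration takes no time and is no camera call; for the wrist camera it gives the pose at the moment of the call.
- finish_job(): hands the job in, once; it reports no verdict.
The state is a dict: "t": time; "joints": joint angles; "joint_vel": joint speeds; "joint_torque": joint torques, N m; "tcp_pos": TCP position; "tcp_rot": TCP orientation; "force": force on the tool from outside, world axes, zero at the start; "torque": the same for the moment, N m; "width": opening from 0.0 (shut) to 1.0 (fully open).
Only numpy, scipy, OpenCV 4.12 (cv2) and the standard library are available. Lean on these libraries where they do the work, as an engineer would, in place of code of your own. Each camera call takes 0.05 s, during which the arm holds its last target.

TASK

The hand strap cutter on the bench has been cleaned and its cover still stands open. Fold the cover shut so that the fork on its inside straddles the machine's lug, then take the headed lock pin from the wooden tool block and push it through fork and lug until its collar sits flat on the fork; the cover has end play, so work it sideways with the pin until the pin finds the lug hole. Let go of everything, and leave the punch, hammer, pliers and tin where they are.

Things in the scene. Friction and masses are not known exactly. Their poses are not given: they have to be found in the camera images.
- machine: Green bench strap cutter, fixed, base 250 x 250 x 14 mm, two cheeks 180 mm apart. Origin at the base underside, on its mid plane; x points from feed table to cover, away from the robot; z up. Crank out 200 mm to +y, gear case 125 mm to -y. Its lug (50 mm wide, 12 mm thick, 16 mm hole) under the cover's top is screwed tight in slots: its hole stands up to 4.5 mm either side of the mid plane.
- fork: Steel fork inside the cover's top edge: two ears 44 x 44 x 12 mm, each drilled 16 mm. Origin: mouth of the hole on the upper ear's flat upper face. z: pin axis, out of the hole; y: machine y. Upper ear z -12 to 0, lower ear -42 to -30 mm; when shut the machine's lug lies between, z -27 to -15. Shut, the mouth is 56 mm to machine -x, 214 mm up, and z leans 35 deg from vertical to machine -x.
- cover (a joint): Angle of the cover, rad: 0 shut (at its stop, fork and lug holes in line but for sideways), growing to 0.95 as it opens away from the robot. Stiff hinge (0.35 N m): it stays where it is left. The cover slides easily along its hinge (machine y), 5 mm each way from the mid plane: a pin in the upper ear's hole can carry it sideways until the pin drops into the lug hole.
- hinge (a point): Middle of the cover's hinge line (parallel to machine y), 60 mm to machine +x and 90 mm above the base underside.
- handle (a point): Middle of the round bar handle (12 mm thick, 100 mm long, along the hinge) on the outside of the bare metal cover, a panel 190 x 150 x 4 mm standing up from the hinge. Bar 115 mm from the hinge line along the panel, 40 mm off the hinge plane, 30 mm clear of the panel. Shut, the panel leans 35 deg from vertical towards machine -x.
- pin: Headed steel lock pin, 100 mm long, 0.22 kg. Origin at the nose tip, z along it to the head. Shank 14 mm across, 60 mm long, nose tapered to 12 mm over the first 4 mm; then a collar 34 mm across, 6 mm thick; then a round grip 24 mm across, 34 mm long. It starts upright in one of the block's two end holes, collar on the block's top, 75 mm above the bench.
- pin_seat (a point): Centre of the underside of the pin's collar, 60 mm from the nose tip. At the end it lies on the fork origin.
- block: Wooden tool block 220 x 70 x 75 mm, fixed, origin at its underside centre, long side along x. Holes of 16 mm, 65 mm deep, at x = +75 and -75 mm; a fixed awl stands in the middle, up to 140 mm above the bench.
- punch: Plain round drive punch without a head, 14 mm across, 130 mm long, standing in the other end hole; origin at its lower end. Leave it alone.
- hammer: Hammer, 260 mm long, lying on the bench; origin near its middle. Leave it alone.
- pliers: Pliers, 180 mm long, lying on the bench; origin near their joint. Leave them alone.
- tin: Open tin of rivets and punches, 130 x 90 x 50 mm, origin at its underside centre. Leave it alone.

How it is judged (in metres and radians):
On the way:
1. the cover is folded shut (value of joint cover below 0.03 rad), for 0.2 s.
At the end, for the whole second after the job is handed in: The cover is shut (joint under 0.03 rad) and the pin rests through fork and lug: the underside of its collar within 3 mm of the upper ear's face and within 5 mm of the hole's mouth, the pin in line with the holes within 0.08 rad and at rest (value of joint cover below 0.03 rad and distance between pin_seat and fork below 0.005 m and z of pin_seat in the frame of fork below 0.003 m and angle between the z axis of pin and the z axis of fork, either way round below 0.08 rad and linear speed of pin below 0.02 m/s); the robot touches nothing.
It fails at once if the punch is disturbed (distance of punch from where it was at the start of the episode above 0.03 m).
It fails at once if the hammer is disturbed (distance of hammer from where it was at the start of the episode above 0.03 m).
It fails at once if the pliers are disturbed (distance of pliers from where it was at the start of the episode above 0.03 m).
It fails at once if the tin is disturbed (distance of tin from where it was at the start of the episode above 0.03 m).
It also fails if it takes over 70 s, if anything falls off the work surface, if the arm or the gripper's body presses on something with over 40 N, if the wrist force passes 120 N, or if a joint passes its speed limit or range.

## Working session

There is one attempt and no reset: what is moved stays moved. The work goes in short steps, Python scripts to look and compute and a tool call to move; the robot and the scene stay as the last step left them, time stands still between calls to the robot, and variables do not carry over. Pictures are saved under pics/ and viewed, and the job is handed in when it is done.

Besides the shell and the picture viewer there is one more tool, called after ">>>" by a JSON object that holds its "method" and its "body", one argument or row to a line. carry_out: Moves the arm, as the interface text tells. Shift numbers are shares of 200 mm and turn numbers shares of 30 degrees, none past 1 either way. Its arguments: {"type":"object","properties":{"grip":{"type":"array"},"travel":{"type":"array"},"roll":{"type":"array"},"grip_force":{"type":"number"}},"required":["grip","travel","roll"]}

```bash
ls; mkdir -p pics
cat > h.py <<'E'
import numpy as np,cv2
from cell import read_state,get_image,get_calibration
def snap(cam,name):
    c=get_calibration(cam); im=get_image(cam)
    cv2.imwrite(f'pics/{name}.png',im[:,:,::-1]); np.savez(f'pics/{name}.npz',**{k:np.array(v) for k,v in c.items()})
    return im,c
def load(name):
    return dict(np.load(f'pics/{name}.npz'))
def proj(c,X):
    p=c['R']@np.asarray(X,float)+np.ravel(c['t']); return np.array([c['fx']*p[0]/p[2]+c['cx'],c['fy']*p[1]/p[2]+c['cy']])
def ray(c,uv):
    d=np.array([(uv[0]-c['cx'])/c['fx'],(uv[1]-c['cy'])/c['fy'],1.]); R=np.asarray(c['R']); o=-R.T@np.ravel(c['t']); return o,R.T@d
def atz(c,uv,z):
    o,d=ray(c,uv); return o+d*(z-o[2])/d[2]
def tri(obs):
    A=np.zeros((3,3));b=np.zeros(3);L=[]
    for c,uv in obs:
        o,d=ray(c,uv); d=d/np.linalg.norm(d); P=np.eye(3)-np.outer(d,d); A+=P;b+=P@o; L.append((o,P))
    X=np.linalg.solve(A,b); return X,[np.linalg.norm(P@(X-o)) for o,P in L]
E
python3 - <<'E'
from h import *
for k in ['scene','top','wrist']:
    im,c=snap(k,k+'0'); print(k,c['fx'],c['cx'],c['cy'],np.round(-np.asarray(c['R']).T@np.ravel(c['t']),3))
s=read_state(); print(s)
E
```

```text
pics
scene 400.36493951827583 322.23168747065046 201.83854132374196 [1.189 0.343 0.869]
top 454.5172691551856 324.0702558101502 203.85574885192165 [0.374 0.046 1.342]
wrist 308.54517672717367 317.4723850647162 190.5276739110348 [0.156 0.583 0.374]
{'t': 0.15, 'joints': array([ 6.16453578e+01,  2.05886646e+01,  8.65857000e+01, -1.31616428e-03,
        7.29082351e+01, -6.59340109e+00]), 'joint_vel': array([-0.00572876,  0.02014118, -0.27887874,  0.08714176, -0.0202473 ,
        0.03380892]), 'joint_torque': array([ 6.85353079e-04, -5.28029430e+01, -2.78928906e+01, -1.85045956e-04,
        8.31351819e-03, -8.38988996e-06]), 'tcp_pos': array([0.22219612, 0.55677969, 0.23863815]), 'tcp_rot': array([-1.79917802e+02, -8.23515723e-03,  1.58239141e+02]), 'force': array([ 0.28380725,  0.80913432, -0.33686774]), 'torque': array([0.01161745, 0.00785082, 0.02292198]), 'width': 0.9977643672704692}
```

View pics/scene0.png

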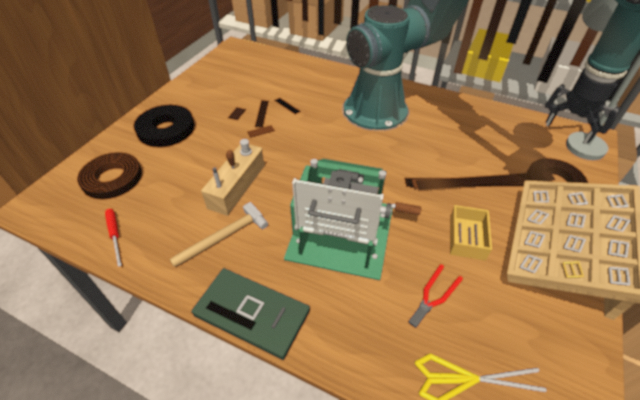

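View pics/top0.png

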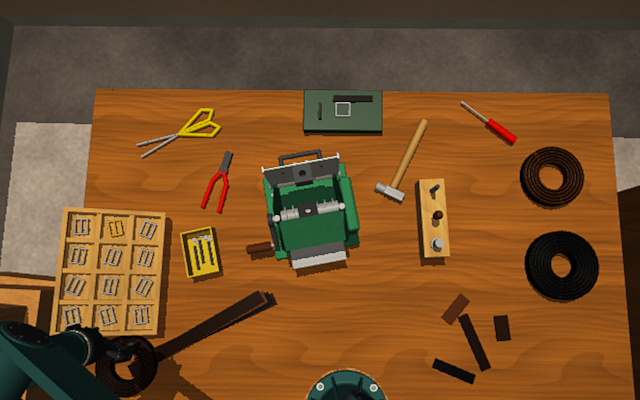

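View pics/wrist0.png

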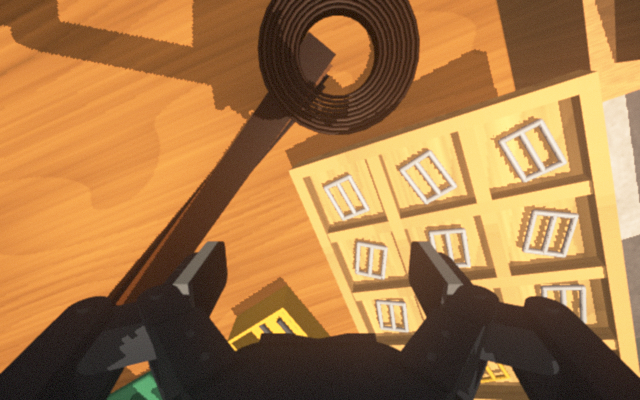

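Run:
```python
import cv2
a=cv2.imread('pics/top0.png')[140:280,230:470]
cv2.imwrite('pics/topz.png',cv2.resize(a,None,fx=3.3,fy=3.3,interpolation=cv2.INTER_CUBIC))
a=cv2.imread('pics/scene0.png')[120:280,190:430]
cv2.imwrite('pics/scz.png',cv2.resize(a,None,fx=3.3,fy=3.3,interpolation=cv2.INTER_CUBIC))
```

```text
(no output)
```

View pics/topz.png

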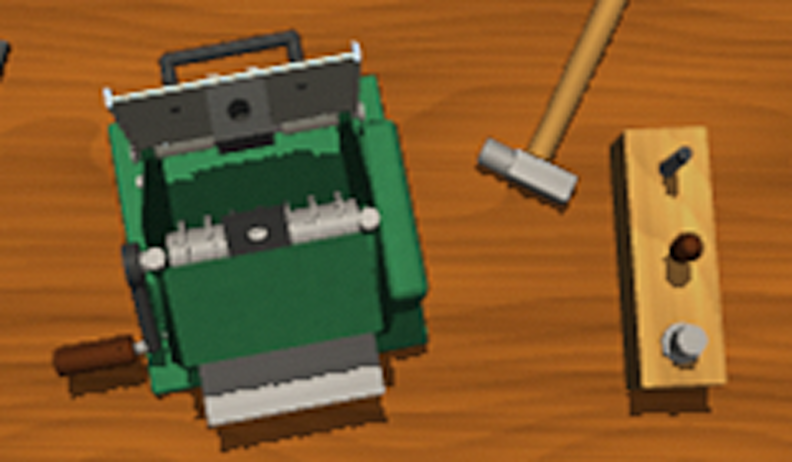

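View pics/scz.png

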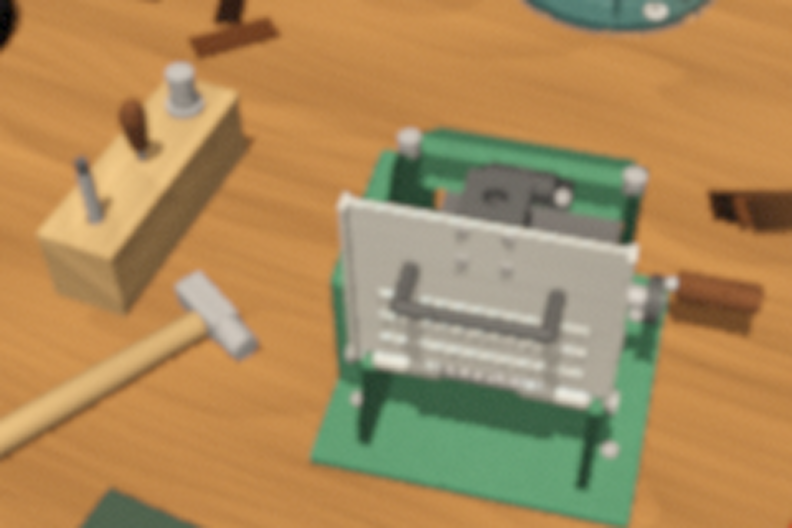

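Run:
```python
from h import *
T=load('top0');S=load('scene0')
t=lambda u,v:np.array([u/3.3+230-.35,v/3.3+140-.35]); s=lambda u,v:np.array([u/3.3+190-.35,v/3.3+120-.35])
P={'panL':(t(108,97),s(636,250)),'panR':(t(357,47),s(343,198)),'hL':(t(167,60),s(551,333)),'hR':(t(297,37),s(400,303)),'knobL':(t(152,258),s(635,180)),'knobR':(t(370,217),s(409,140)),
'pinhead':(t(690,336),s(180,72)),'pincollar':(t(684,347),s(184,104)),'punchtop':(t(684,154),s(81,163)),'blockA':(t(625,131),None),'awl':(t(688,246),s(131,106))}
for k,(a,b) in P.items():
    if b is None: continue
    X,e=tri([(T,a),(S,b)]); print(k,np.round(X*1000,1),np.round(np.array(e)*1000,1))
for k,(u,v,z) in {'b+x-y':(313,460,.014),'b+x+y':(630,520,.014)}.items(): print(k,np.round(atz(S,s(u,v),z)*1000,1))
for k,(u,v,z) in {'blTL':(625,131,.075),'blTR':(706,127,.075),'blBR':(723,384,.075),'blBL':(642,387,.075),'basebl':(152,393,.014),'basebr':(427,345,.014)}.items(): print(k,np.round(atz(T,t(u,v),z)*1000,1))
for k,(u,v,z) in {'blR':(238,95,.075),'bln':(125,262,.075),'blL':(40,234,.075)}.items(): print('S',k,np.round(atz(S,s(u,v),z)*1000,1))
```

```text
panL [632.1 217.7 263.9] [1.3 1.3]
panR [672.1  33.7 266.2] [0.6 0.6]
hL [674.9 181.7 210.6] [1.6 1.6]
hR [694.1  81.9 210.4] [2.9 2.9]
knobL [520.  185.6 212.1] [0.7 0.7]
knobR [553.3  21.7 213.2] [0.9 0.9]
pinhead [ 474.1 -240.3  123.3] [0.7 0.7]
pincollar [ 468.7 -245.8   80.1] [0. 0.]
punchtop [ 620.6 -234.9  142.3] [0.1 0.1]
awl [ 545.7 -237.3  141.6] [0.7 0.7]
b+x-y [715.8  17.6  14. ]
b+x+y [661.1 255.5  14. ]
blTL [ 654.  -200.6   75. ]
blTR [ 658.5 -270.1   75. ]
blBR [ 438.7 -278.9   75. ]
blBL [ 435.1 -211.3   75. ]
basebl [425.5 206.8  14. ]
basebr [471.8 -35.   14. ]
S blR [ 432.3 -212.1   75. ]
S bln [ 648.1 -188.2   75. ]
S blL [ 652.3 -268.9   75. ]
```

>>> {"method": "carry_out", "body": {
  "grip": [1, 1, 1, 1, 1, 1, 1, 1, 1, 1],
  "travel": [
    [0.1, -0.1, 0.3],
    [0.3, -0.3, 0.5],
    [1, -1, 0.55],
    [1, -1, 0.55],
    [1, -1, 0.55],
    [1, -1, 0.55],
    [1, -1, 0.55],
    [1, -1, 0.55],
    [1, -1, 0.55],
    [1, -1, 0.55]
  ],
  "roll": [0.2, 0.4, 0.6, 0.8, 1, 1, 1, 1, 1, 1],
  "grip_force": 40
}}

```text
t: 0.98
tcp_pos: [0.4235, 0.3562, 0.3493]
tcp_rot: [180.0, 0.0, -172.0]
force: [-0.9, -0.7, 0.7]
width: 0.0
```

>>> {"method": "carry_out", "body": {
  "grip": [1, 1, 1, 1, 1, 1, 1, 1, 1, 1],
  "travel": [
    [1, -0.9, 0],
    [1, -0.9, 0],
    [1, -0.9, 0],
    [1, -0.9, 0],
    [1, -0.9, 0],
    [1, -0.9, 0],
    [1, -0.9, 0],
    [1, -0.9, 0],
    [1, -0.9, 0],
    [1, -0.9, 0]
  ],
  "roll": [0.11, 0.11, 0.11, 0.11, 0.11, 0.11, 0.11, 0.11, 0.11, 0.11]
}}

```text
t: 1.82
tcp_pos: [0.621, 0.1789, 0.3487]
tcp_rot: [179.9, -0.1, -168.4]
force: [-0.7, 0.3, 0.1]
width: -0.0
```

Run:
```python
from h import *
snap('wrist','w1')
```

```text
(no output)
```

View pics/w1.png

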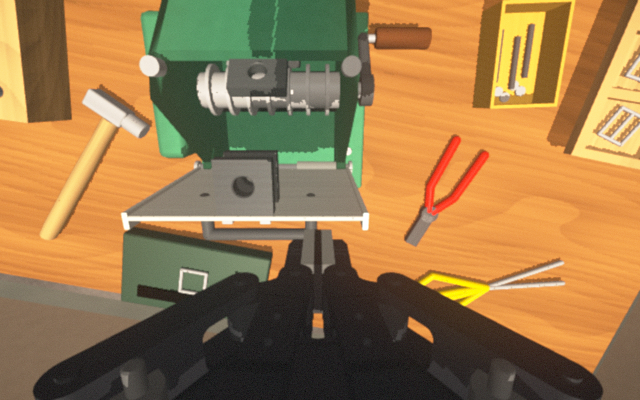

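>>> {"method": "carry_out", "body": {
  "grip": [1, 1, 1, 1, 1, 1, 1, 1, 1, 1],
  "travel": [
    [0.62, -0.16, 0],
    [0.62, -0.16, 0],
    [0.62, -0.16, 0],
    [0.62, -0.16, 0],
    [0.62, -0.16, -0.2],
    [0.62, -0.16, -0.4],
    [0.62, -0.16, -0.6],
    [0.62, -0.16, -0.77],
    [0.62, -0.16, -0.77],
    [0.62, -0.16, -0.77]
  ],
  "roll": [0, 0, 0, 0, 0, 0, 0, 0, 0, 0]
}}

```text
t: 2.7
tcp_pos: [0.744, 0.1467, 0.1936]
tcp_rot: [180.0, -0.3, -168.4]
force: [-0.1, -0.3, -0.3]
width: 0.005
```

Run:
```python
from h import *
im,_=snap('scene','s2')
cv2.imwrite('pics/s2z.png',cv2.resize(im[100:300,230:480,::-1],None,fx=3,fy=3))
```

```text
(no output)
```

View pics/s2z.png

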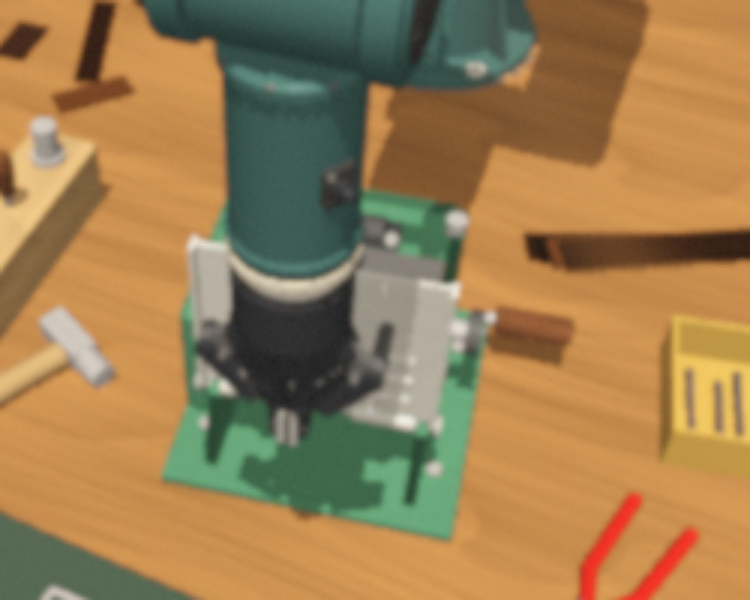

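>>> {"method": "carry_out", "body": {
  "grip": [1, 1, 1, 1, 1, 1, 1, 1, 1, 1],
  "travel": [
    [-0.07, -0.014, 0],
    [-0.14, -0.028, 0],
    [-0.21, -0.042, 0],
    [-0.28, -0.056, 0],
    [-0.35, -0.07, 0],
    [-0.41, -0.082, 0],
    [-0.46, -0.094, 0],
    [-0.51, -0.103, 0],
    [-0.55, -0.112, 0],
    [-0.59, -0.12, 0]
  ],
  "roll": [0, 0, 0, 0, 0, 0, 0, 0, 0, 0]
}}

```text
t: 3.58
tcp_pos: [0.6291, 0.1216, 0.1976]
tcp_rot: [-180.0, 0.2, -168.4]
force: [0.5, 0.6, -0.9]
width: -0.003
```

>>> {"method": "carry_out", "body": {
  "grip": [1, 1, 1, 1, 1],
  "travel": [
    [-0.015, -0.003, 0],
    [-0.03, -0.006, 0],
    [-0.04, -0.008, 0],
    [-0.05, -0.01, 0],
    [-0.05, -0.01, 0]
  ],
  "roll": [0, 0, 0, 0, 0]
}}

```text
t: 4.0
tcp_pos: [0.6263, 0.1204, 0.1975]
tcp_rot: [-180.0, 1.0, -168.5]
force: [18.6, 4.4, -6.3]
width: -0.002
```

Run:
```python
from h import *
im,_=snap('scene','s3')
cv2.imwrite('pics/s3z.png',cv2.resize(im[100:300,230:480,::-1],None,fx=3,fy=3))
im,_=snap('wrist','w3')
```

```text
(no output)
```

View pics/s3z.png

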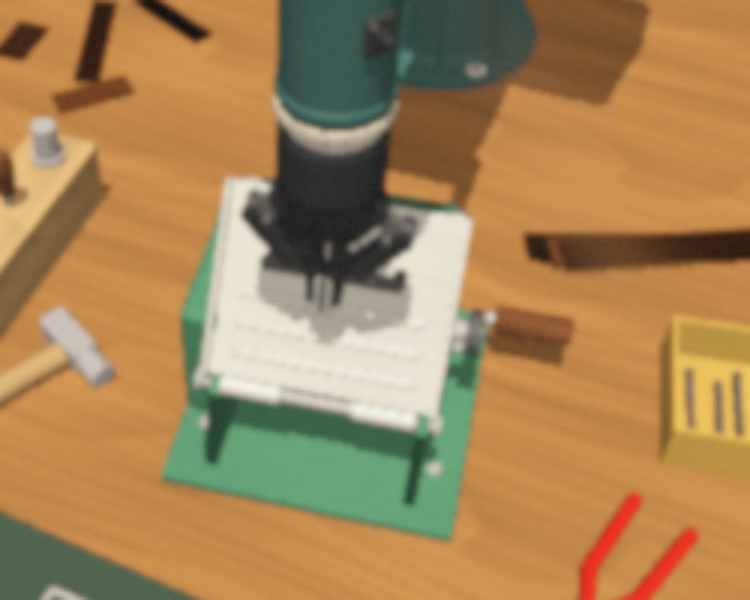

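View pics/w3.png

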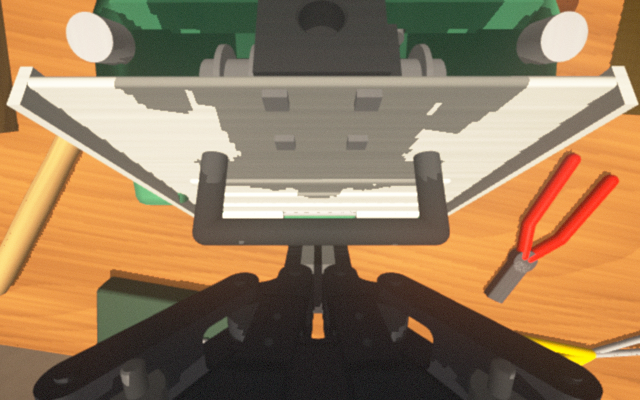

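>>> {"method": "carry_out", "body": {
  "grip": [1, 1, 1, 1, 1, 1, 1, 1, 1, 1],
  "travel": [
    [0.1, 0.02, 0],
    [0.1, 0.02, 0],
    [0.1, 0.02, 0.3],
    [0.1, 0.02, 0.65],
    [0.1, 0.02, 0.65],
    [-0.1, 0.1, 0.65],
    [-0.1, 0.15, 0.65],
    [-0.1, 0.15, 0.65],
    [-0.1, 0.15, 0.65],
    [-0.1, 0.15, 0.65]
  ],
  "roll": [0, 0, 0, 0, 0, 0, 0, 0, 0, 0]
}}

```text
t: 4.93
tcp_pos: [0.5983, 0.1488, 0.3245]
tcp_rot: [-180.0, -0.1, -168.4]
force: [-0.3, 0.3, 0.2]
width: 0.004
```

Run:
```python
from h import *
snap('wrist','w4')
print(read_state()['tcp_pos'])
```

```text
[0.59849449 0.1486659  0.32432944]
```

>>> {"method": "carry_out", "body": {
  "grip": [1, 1, 1, 1, 1],
  "travel": [
    [-0.1, -0.6, 0],
    [-0.1, -0.6, 0],
    [-0.1, -0.6, 0],
    [-0.1, -0.6, 0],
    [-0.1, -0.6, 0]
  ],
  "roll": [0, 0, 0, 0, 0]
}}

```text
t: 5.4
tcp_pos: [0.5784, 0.0268, 0.3246]
tcp_rot: [180.0, -0.1, -168.7]
force: [0.2, -0.5, -0.6]
width: 0.001
```

Run:
```python
from h import *
snap('wrist','w5')
snap('top','t5')
im=cv2.imread('pics/t5.png')
```

```text
(no output)
```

View pics/w4.png

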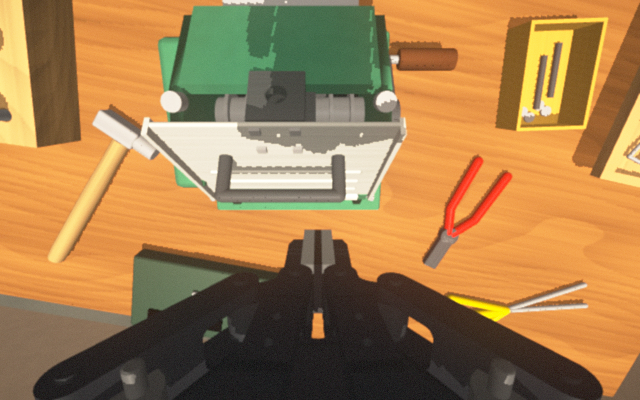

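View pics/w5.png

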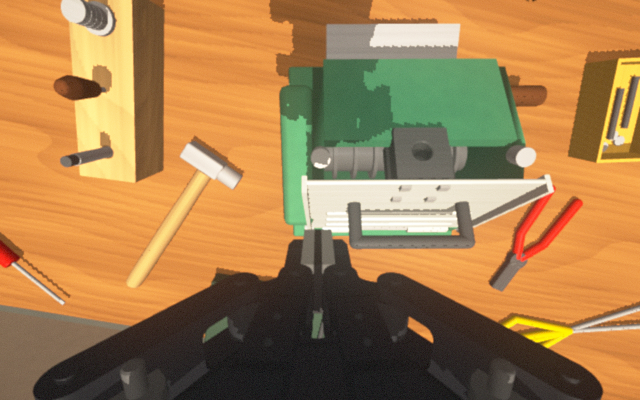

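Run:
```python
from h import *
a=cv2.imread('pics/w4.png')[50:210,130:420]; b=cv2.imread('pics/w5.png')[110:260,290:570]
cv2.imwrite('pics/w4z.png',cv2.resize(a,None,fx=2.75,fy=2.75,interpolation=cv2.INTER_CUBIC)); cv2.imwrite('pics/w5z.png',cv2.resize(b,None,fx=2.75,fy=2.75,interpolation=cv2.INTER_CUBIC))
c=cv2.imread('pics/t5.png')[150:260,240:370]; cv2.imwrite('pics/t5z.png',cv2.resize(c,None,fx=5,fy=5,interpolation=cv2.INTER_CUBIC))
```

```text
(no output)
```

View pics/w4z.png

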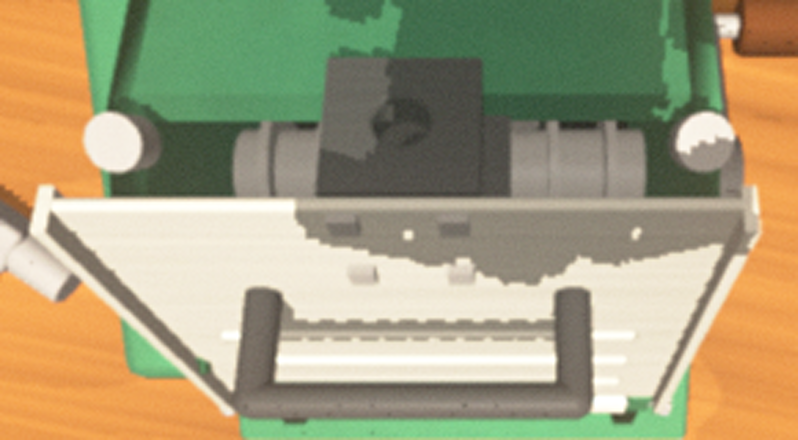

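View pics/w5z.png

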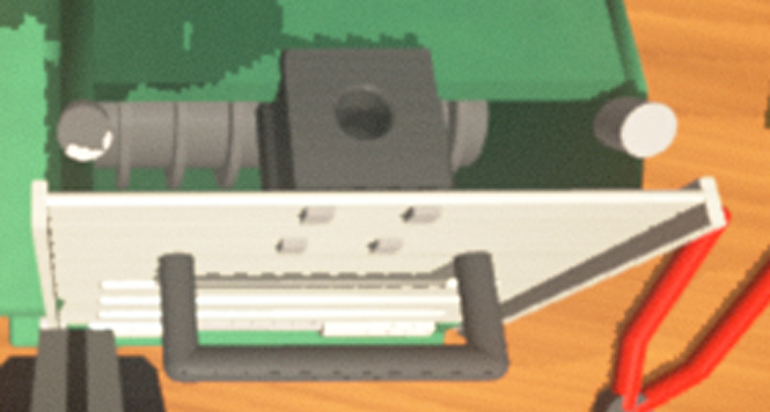

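View pics/t5z.png

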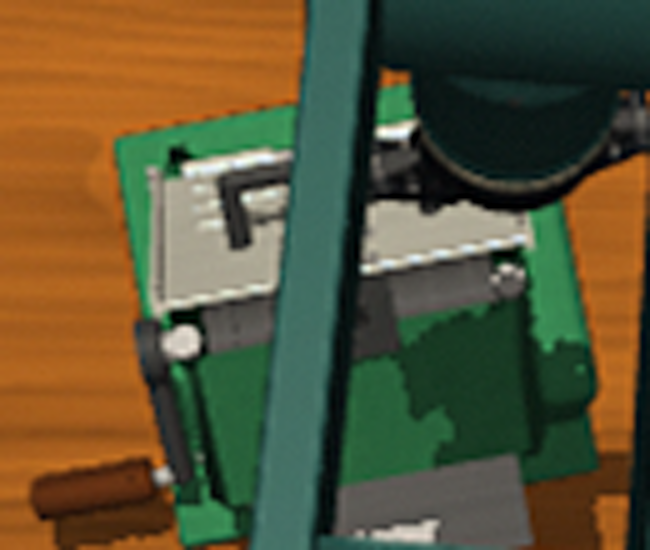

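Run:
```python
from h import *
A=load('w4');B=load('w5')
a=lambda u,v:np.array([u/2.75+130-.32,v/2.75+50-.32]); b=lambda u,v:np.array([u/2.75+290-.32,v/2.75+110-.32])
P={'mouth':(a(402,122),b(364,113)),'earL':(a(330,57),b(285,50)),'earR':(a(483,60),b(430,48)),'knobL':(a(112,142),b(86,137)),'knobR':(a(705,139),b(649,130)),
'hL':(a(255,402),b(184,362)),'hR':(a(575,402),b(488,360)),'panL':(a(43,200),b(40,190)),'panR':(a(752,200),b(710,190))}
X={}
for k,(p,q) in P.items():
    x,e=tri([(A,p),(B,q)]); X[k]=x; print(k,np.round(x*1000,1),np.round(np.array(e)*1000,1))
for i,j in [('earL','earR'),('hL','hR'),('knobL','knobR'),('panL','panR')]:
    d=X[j]-X[i]; print(i,np.linalg.norm(d)*1000,np.degrees(np.arctan2(-d[0],d[1])), np.round((X[i]+X[j])*500,1))
print(np.round(-A['R'].T@A['t'],4),np.round(-B['R'].T@B['t'],4))
```

```text
mouth [529.5 101.8 214.2] [0.1 0.1]
earL [516.6  77.4 203.1] [0.3 0.3]
earR [508.1 120.1 201.7] [0.2 0.2]
knobL [551.4  23.9 215.6] [0.6 0.6]
knobR [517.6 185.1 214.2] [0.4 0.4]
hL [620.1  70.  208.3] [0.6 0.6]
hR [600.7 167.6 206.5] [0.6 0.6]
panL [567.6  13.4 229.3] [0.7 0.7]
panR [530.4 198.9 227.8] [0.1 0.1]
earL 43.57091452667725 11.277025170830195 [512.3  98.7 202.4]
hL 99.53162028685723 11.24376952979926 [610.4 118.8 207.4]
knobL 164.77999026227963 11.86190584608916 [534.5 104.5 214.9]
panL 189.17606119402686 11.346149075040026 [549.  106.1 228.5]
[0.5289 0.1343 0.4604] [0.509  0.0125 0.4605]
```

Run:
```python
from h import *
a=cv2.imread('pics/w1.png')[40:140,120:390]
cv2.imwrite('pics/w1z.png',cv2.resize(a,None,fx=2.95,fy=2.95,interpolation=cv2.INTER_CUBIC))
```

```text
(no output)
```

View pics/w1z.png

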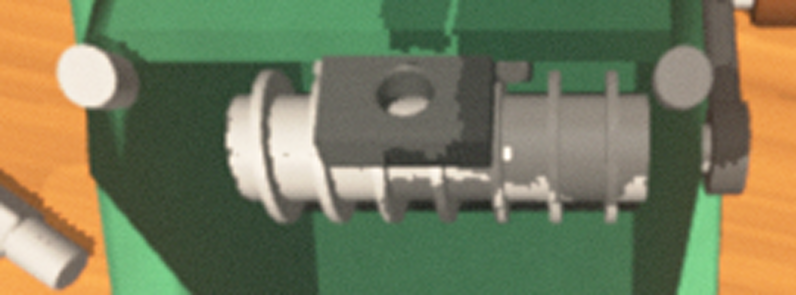

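Run:
```python
from h import *
A=load('w1'); f=lambda u,v:np.array([u/2.95+120-.33,v/2.95+40-.33])
ps=np.radians(11.35); ey=np.array([-np.sin(ps),np.cos(ps)]); ex=np.array([np.cos(ps),np.sin(ps)])
m=np.array([.5295,.1018]); 
R=lambda X:(np.round((ex@(X[:2]-m))*1000,1),np.round((ey@(X[:2]-m))*1000,1))
for n,p,z in [('lug',f(404,93),.2017),('kL',f(87,76),.215),('kR',f(683,76),.215),('mouthopen?',f(404,93),.214)]:
    X=atz(A,p,z); print(n,np.round(X*1000,1),'rel mouth',R(X))
T=load('top0'); t=lambda u,v:np.array([u/3.3+230-.35,v/3.3+140-.35])
for n,p,z in [('lug',t(258,234),.2017),('kL',t(152,258),.215),('kR',t(370,217),.215)]:
    X=atz(T,p,z); print('top',n,np.round(X*1000,1),R(X))
for n,X in [('kL',[.5514,.0239]),('kR',[.5176,.1851])]: print(n,R(np.array(X)))
# pin from w5
B=load('w5')
a=cv2.imread('pics/w5.png')[0:190,40:180]; cv2.imwrite('pics/w5p.png',cv2.resize(a,None,fx=3.1,fy=3.1,interpolation=cv2.INTER_CUBIC))
```

```text
lug [537.2 107.9 201.7] rel mouth (np.float64(8.8), np.float64(4.5))
kL [551.1  24.2 215. ] rel mouth (np.float64(5.9), np.float64(-80.3))
kR [518.  185.4 215. ] rel mouth (np.float64(5.2), np.float64(84.2))
mouthopen? [537.8 110.4 214. ] rel mouth (np.float64(9.9), np.float64(6.8))
top lug [541.  106.6 201.7] (np.float64(12.2), np.float64(2.4))
top kL [519.4 185.9 215. ] (np.float64(6.6), np.float64(84.4))
top kR [553.4  21.  215. ] (np.float64(7.5), np.float64(-84.0))
kL (np.float64(6.1), np.float64(-80.7))
kR (np.float64(4.7), np.float64(84.0))
```

View pics/w5p.png

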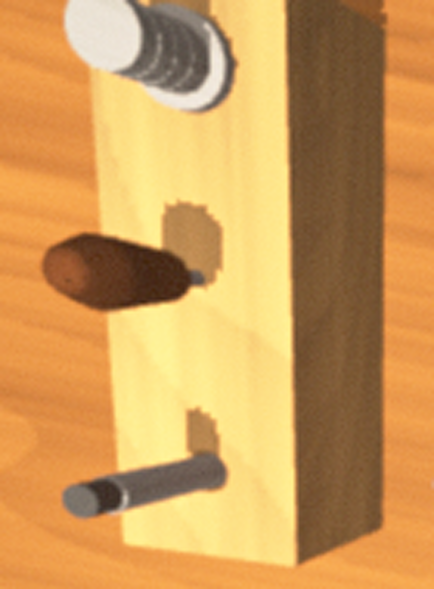

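>>> {"method": "carry_out", "body": {
  "grip": [0, 0, 0, 0, 0, 0, 0, 0, 0, 0],
  "travel": [
    [-0.05, -0.15, 0],
    [-0.1, -0.3, 0],
    [-0.2, -0.5, 0],
    [-0.3, -0.7, 0],
    [-0.4, -0.9, 0],
    [-0.5, -1, 0],
    [-0.5, -1, 0],
    [-0.5, -1, 0],
    [-0.5, -1, 0],
    [-0.5, -1, 0]
  ],
  "roll": [-0.2, -0.4, -0.6, -0.8, -1, -1, -1, -1, -1, -1]
}}

```text
t: 6.33
tcp_pos: [0.4795, -0.1694, 0.3252]
tcp_rot: [180.0, 0.0, 161.7]
force: [0.0, -0.3, 0.2]
width: 0.5
```

>>> {"method": "carry_out", "body": {
  "grip": [-0.2, -0.2, -0.2, -0.2, -0.2, -0.2],
  "travel": [
    [-0.05, -0.2, 0],
    [-0.05, -0.35, 0],
    [-0.05, -0.35, 0],
    [-0.05, -0.35, 0],
    [-0.05, -0.35, 0],
    [-0.05, -0.35, 0]
  ],
  "roll": [-0.2, -0.4, -0.6, -0.8, -1, -1]
}}

```text
t: 6.83
tcp_pos: [0.4696, -0.2396, 0.325]
tcp_rot: [180.0, -0.0, 131.5]
force: [0.4, 0.1, -0.1]
width: 0.601
```

>>> {"method": "carry_out", "body": {
  "grip": [-0.2, -0.2, -0.2, -0.2, -0.2, -0.2],
  "travel": [
    [0, 0, -0.1],
    [0, 0, -0.2],
    [0, 0, -0.2],
    [0, 0, -0.2],
    [0, 0, -0.2],
    [0, 0, -0.2]
  ],
  "roll": [-0.2, -0.4, -0.6, -0.8, -1, -1]
}}

```text
t: 7.33
tcp_pos: [0.4692, -0.2397, 0.285]
tcp_rot: [-180.0, -0.0, 101.6]
force: [-0.7, 0.5, -0.2]
width: 0.602
```

Run:
```python
from h import *
print(read_state()['joints'],read_state()['tcp_rot'])
snap('wrist','w6')
```

```text
[-3.45775481e+01  1.21959505e+01  9.18477125e+01  1.27906719e-02
  7.59788385e+01 -4.62114919e+01] [-1.79993386e+02 -2.48306570e-02  1.01630841e+02]
```

View pics/w6.png

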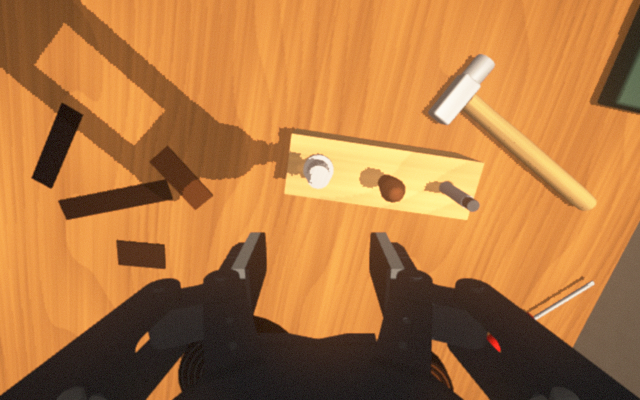

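Run:
```python
from h import *
A=load('w6')
for z in [.115,.081,.075]: print(z,proj(A,[.4692,-.2397,z]))
a=cv2.imread('pics/w6.png')[120:230,270:500]; cv2.imwrite('pics/w6z.png',cv2.resize(a,None,fx=3.4,fy=3.4,interpolation=cv2.INTER_CUBIC))
```

```text
0.115 [318.20279899 173.12067469]
0.081 [318.15888151 166.33152485]
0.075 [318.15197785 165.26429741]
```

View pics/w6z.png

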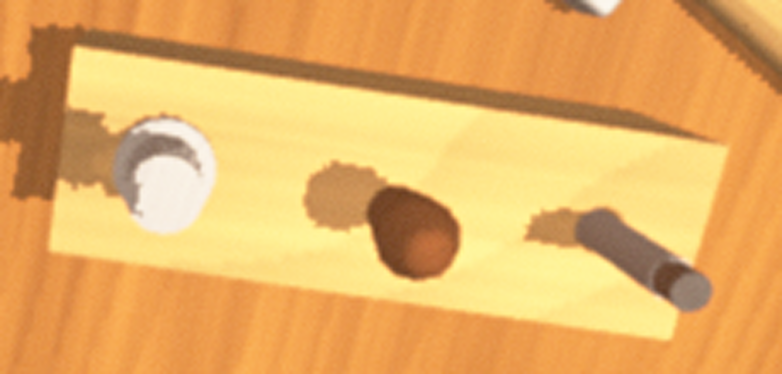

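Run:
```python
from h import *
A=load('w6');B=load('w5')
f=lambda u,v:np.array([u/3.4+270-.35,v/3.4+120-.35]); g=lambda u,v:np.array([u/3.1+40-.35,v/3.1-.35])
print(np.round(atz(A,f(166,193),.115)*1000,1),np.round(atz(A,f(164,167),.081)*1000,1))
print('tri head',tri([(A,f(166,193)),(B,g(102,33))]), 'collar',tri([(A,f(164,167)),(B,g(192,70))]))
for n,p in [('a',(75,45)),('b',(728,146)),('c',(670,340)),('d',(50,252))]: print(n,np.round(atz(A,f(*p),.075)*1000,1))
```

```text
[ 470.2 -243.   115. ] [ 469.5 -242.5   81. ]
tri head (array([ 0.47046033, -0.24257384,  0.11747796]), [np.float64(0.00044314183031033734), np.float64(0.000443141830310356)]) collar (array([ 0.47077093, -0.24488024,  0.07100429]), [np.float64(0.0009131113315251234), np.float64(0.0009131113315252077)])
a [ 433.2 -209.9   75. ]
b [ 653.  -198.7   75. ]
c [ 657.1 -268.8   75. ]
d [ 437.3 -280.9   75. ]
```

>>> {"method": "carry_out", "body": {
  "grip": [-0.2, -0.2, -0.2, -0.2, -0.2, -0.2, -0.2, 1, 1, 1],
  "travel": [
    [0.005, -0.015, -0.2],
    [0.005, -0.015, -0.4],
    [0.005, -0.015, -0.6],
    [0.005, -0.015, -0.8],
    [0.005, -0.015, -0.9],
    [0.005, -0.015, -0.97],
    [0.005, -0.015, -0.97],
    [0.005, -0.015, -0.97],
    [0.005, -0.015, -0.97],
    [0.005, -0.015, -0.97]
  ],
  "roll": [0, 0, 0, 0, 0, 0, 0, 0, 0, 0],
  "grip_force": 30
}}

```text
t: 8.22
tcp_pos: [0.4707, -0.2443, 0.0927]
tcp_rot: [179.9, 0.1, 101.6]
force: [-0.2, -0.6, -1.9]
width: 0.267
```

>>> {"method": "carry_out", "body": {
  "grip": [1, 1, 1, 1, 1, 1, 1, 1, 1],
  "travel": [
    [0, 0, 0],
    [0, 0, 0],
    [0, 0, 0],
    [0, 0, 0.1],
    [0, 0, 0.2],
    [0, 0, 0.3],
    [0, 0, 0.4],
    [0, 0, 0.45],
    [0, 0, 0.45]
  ],
  "roll": [0, 0, 0, 0, 0, 0, 0, 0, 0]
}}

```text
t: 8.97
tcp_pos: [0.4707, -0.2447, 0.1836]
tcp_rot: [179.8, 0.2, 101.5]
force: [-0.2, -0.1, -1.8]
width: 0.271
```

Run:
```python
from h import *
im,_=snap('scene','s7'); print(read_state()['force'],read_state()['tcp_pos'])
a=im[90:230,180:340,::-1]; b=snap('wrist','w7')[0][100:340,180:460,::-1]
a=cv2.resize(a,None,fx=3,fy=3,interpolation=cv2.INTER_CUBIC); b=cv2.resize(b,(490,420)); cv2.imwrite('pics/c7.png',np.hstack([a,b])[:, :800] if 0 else cv2.resize(np.hstack([a,b]),(796,344)))
```

```text
[-0.10802339  0.06742231 -2.92250841] [ 0.46991576 -0.24419572  0.18210181]
```

View pics/c7.png

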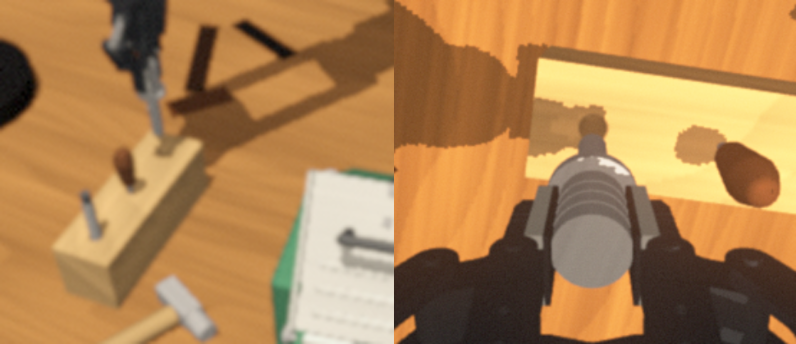

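>>> {"method": "carry_out", "body": {
  "grip": [1, 1, 1, 1, 1, 1, 1, 1, 1, 1],
  "travel": [
    [0, -0.1, 0],
    [0, -0.2, 0],
    [0, -0.28, 0],
    [0, -0.28, 0],
    [0, -0.28, -0.1],
    [0, -0.28, -0.2],
    [0, -0.28, -0.3],
    [0, -0.28, -0.36],
    [0, -0.28, -0.36],
    [0, -0.28, -0.36]
  ],
  "roll": [-0.1, -0.2, -0.28, -0.28, -0.28, -0.28, -0.28, -0.28, -0.28, -0.28],
  "grip_force": 22
}}

```text
t: 9.9
tcp_pos: [0.4685, -0.2988, 0.108]
tcp_rot: [-179.9, -0.1, 93.2]
force: [0.4, 0.6, -1.3]
width: 0.275
```

Run:
```python
from h import *
im,_=snap('scene','s8'); print(read_state()['force'],read_state()['tcp_pos'])
a=im[90:230,180:340,::-1]; b=snap('wrist','w8')[0][100:340,180:460,::-1]
a=cv2.resize(a,None,fx=3,fy=3,interpolation=cv2.INTER_CUBIC); b=cv2.resize(b,(490,420)); cv2.imwrite('pics/c8.png',cv2.resize(np.hstack([a,b]),(796,344)))
```

```text
[ 0.80665567 -0.21160025 -0.87115143] [ 0.46923426 -0.29945033  0.10904264]
```

View pics/c8.png

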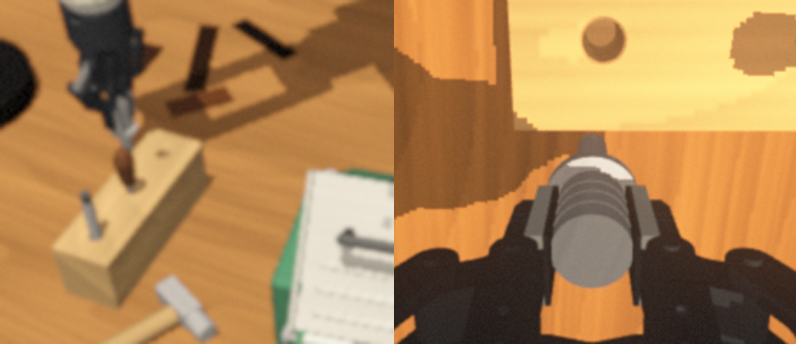

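>>> {"method": "carry_out", "body": {
  "grip": [1, 1, 1, 1, 1, 1, 1, 1, 1, 1],
  "travel": [
    [0, 0.03, 0],
    [0, 0.055, 0],
    [0, 0.08, 0],
    [0, 0.1, 0],
    [0, 0.12, 0],
    [0, 0.14, 0],
    [-0.01, 0.16, 0],
    [-0.01, 0.18, 0],
    [-0.01, 0.2, 0],
    [-0.01, 0.215, 0]
  ],
  "roll": [0, 0, 0, 0, 0, 0, 0, 0, 0, 0],
  "grip_force": 22
}}

```text
t: 10.83
tcp_pos: [0.4687, -0.2584, 0.1103]
tcp_rot: [179.9, 0.3, 93.2]
force: [-1.0, -7.1, -2.7]
width: 0.267
```

Run:
```python
from h import *
im,_=snap('scene','s9'); print(read_state()['force'],read_state()['tcp_pos'])
a=im[90:230,180:340,::-1]; b=snap('wrist','w9')[0][100:340,180:460,::-1]
a=cv2.resize(a,None,fx=3,fy=3,interpolation=cv2.INTER_CUBIC); b=cv2.resize(b,(490,420)); cv2.imwrite('pics/c9.png',cv2.resize(np.hstack([a,b]),(796,344)))
```

```text
[-0.12173422 -3.95102577  1.70629672] [ 0.46869168 -0.25783615  0.1104062 ]
```

View pics/c9.png

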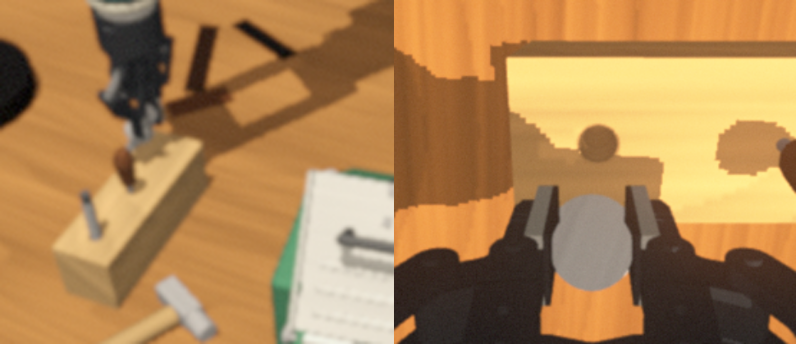

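>>> {"method": "carry_out", "body": {
  "grip": [1, 1, 1, 1, 1, 1, 1, 1, 1, 1],
  "travel": [
    [0, 0, 0],
    [0, 0, 0.1],
    [0, 0, 0.2],
    [0, 0, 0.3],
    [0, 0, 0.4],
    [0, 0, 0.5],
    [0, 0, 0.6],
    [0, 0, 0.7],
    [0, 0, 0.7],
    [0, 0, 0.7]
  ],
  "roll": [0, 0, 0, 0, 0, 0, 0, 0, 0, 0],
  "grip_force": 60
}}

```text
t: 11.77
tcp_pos: [0.4677, -0.2564, 0.2498]
tcp_rot: [179.9, 0.0, 93.2]
force: [-0.6, 0.9, -1.8]
width: 0.264
```

Run:
```python
from h import *
im,_=snap('scene','s10'); print(read_state()['force'],read_state()['tcp_pos'])
s=load('s10'); p=proj(s,read_state()['tcp_pos']);print(p)
u,v=p.astype(int); x0,y0=u-40,v-30
print(x0,y0)
cv2.imwrite('pics/s10z.png',cv2.resize(im[y0:y0+75,x0:x0+100,::-1],None,fx=7.5,fy=7.5,interpolation=cv2.INTER_CUBIC))
```

```text
[ 0.06252032  0.14347245 -3.19852439] [ 0.46693542 -0.2559928   0.24864673]
[233.74511834 101.61539903]
193 71
```

View pics/s10z.png

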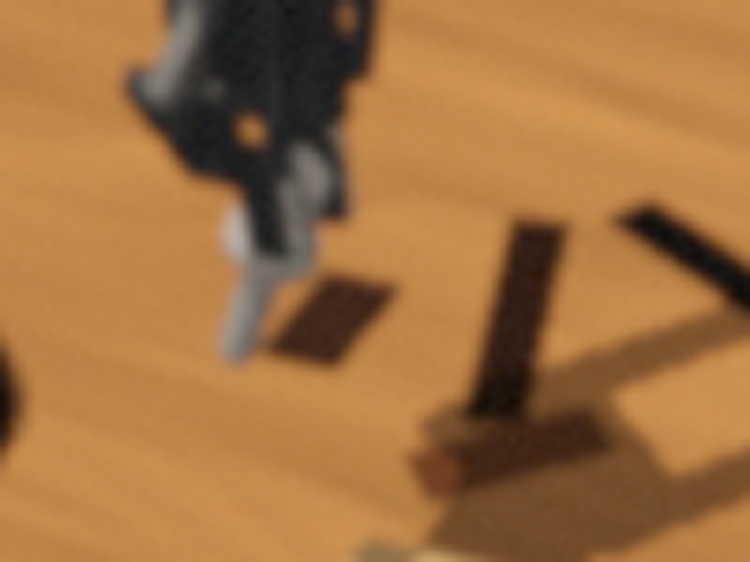

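```bash
python3 - <<'E'
from h import *
s=load('s10'); A=load('w9')
G=np.array([.467,-.256,.2487+.011])
d0=np.radians(3.2)
def nose(G,th,L): 
    h=np.array([np.sin(d0),-np.cos(d0),0]); return G+L*(np.sin(th)*h+np.array([0,0,-np.cos(th)]))
f=lambda p:((p-[193,71]+.5)*7.5-.5).round(0)
for t in [25,30,33,35,37,40,45]:
    th=np.radians(t); print(t,'nose',f(proj(s,nose(G,th,.0887))),'seat',f(proj(s,nose(G,th,.0287))),'head in w9',proj(A,nose(np.array([.4687,-.2578,.1214]),th,-.0113)).round(1))
E
python3 -c "
import cv2
a=cv2.imread('pics/w9.png')[200:340,260:380];cv2.imwrite('pics/w9z.png',cv2.resize(a,None,fx=4,fy=4,interpolation=cv2.INTER_CUBIC))"
```

```text
25 nose [251. 368.] seat [286. 261.] head in w9 [318.9 264.8]
30 nose [234. 356.] seat [280. 257.] head in w9 [318.9 262.4]
33 nose [223. 348.] seat [277. 254.] head in w9 [318.9 260.9]
35 nose [217. 343.] seat [274. 252.] head in w9 [318.9 259.9]
37 nose [210. 337.] seat [272. 250.] head in w9 [318.9 259. ]
40 nose [200. 329.] seat [269. 247.] head in w9 [318.9 257.5]
45 nose [184. 314.] seat [264. 242.] head in w9 [318.9 255.2]
```

View pics/w9z.png

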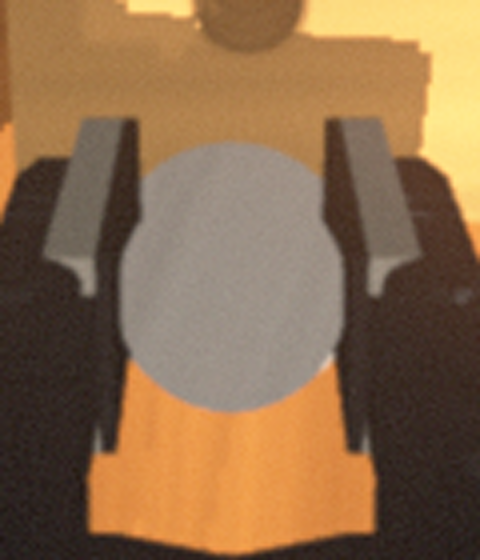

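>>> {"method": "carry_out", "body": {
  "grip": [1, 1, 1, 1, 1, 1, 1, 1, 1, 1],
  "travel": [
    [0, 0, 0.2],
    [0, 0.1, 0.35],
    [0, 0.25, 0.5],
    [0, 0.4, 0.5],
    [0, 0.55, 0.5],
    [0, 0.7, 0.5],
    [0, 0.85, 0.5],
    [0, 1, 0.5],
    [0, 1, 0.5],
    [0, 1, 0.5]
  ],
  "roll": [0.1, 0.3, 0.5, 0.7, 0.9, 1, 1, 1, 1, 1]
}}

```text
t: 12.65
tcp_pos: [0.4663, -0.0551, 0.3475]
tcp_rot: [-179.9, -0.2, 123.3]
force: [1.0, -2.0, -1.6]
width: 0.263
```

>>> {"method": "carry_out", "body": {
  "grip": [1, 1, 1, 1, 1, 1, 1, 1, 1, 1],
  "travel": [
    [0, 0.15, 0],
    [0, 0.3, 0],
    [0, 0.45, 0],
    [0, 0.6, 0],
    [0, 0.7, 0],
    [0, 0.74, 0],
    [0, 0.74, 0],
    [0, 0.74, 0],
    [0, 0.74, 0],
    [0, 0.74, 0]
  ],
  "roll": [0.2, 0.4, 0.6, 0.8, 1, 1, 1, 1, 1, 1]
}}

```text
t: 13.48
tcp_pos: [0.4675, 0.0899, 0.349]
tcp_rot: [-180.0, -0.0, 153.0]
force: [0.8, -0.2, -1.6]
width: 0.26
```

>>> {"method": "carry_out", "body": {
  "grip": [1, 1, 1, 1, 1, 1, 1, 1, 1],
  "travel": [
    [0, 0, 0],
    [0, 0, 0],
    [0, 0, 0],
    [0, 0, 0],
    [0, 0, 0],
    [0, 0, 0],
    [0, 0, 0],
    [0, 0, 0],
    [0, 0, 0]
  ],
  "roll": [0.2, 0.4, 0.6, 0.8, 1, 1, 1, 1, 1]
}}

```text
t: 14.23
tcp_pos: [0.4675, 0.0909, 0.3493]
tcp_rot: [-180.0, -0.0, -177.0]
force: [-0.1, -0.2, -1.7]
width: 0.26
```

Run:
```python
from h import *
st=read_state(); print(st['tcp_pos'],st['tcp_rot'],st['joints'])
im,_=snap('scene','s11'); s=load('s11')
u,v=proj(s,[.5295,.1018,.2142]); print(u,v)
x0,y0=int(u)-60,int(v)-60; print(x0,y0)
cv2.imwrite('pics/s11z.png',cv2.resize(im[y0:y0+95,x0:x0+125,::-1],None,fx=6,fy=6,interpolation=cv2.INTER_CUBIC))
snap('wrist','w11')
im=get_image('top') ; cv2.imwrite('pics/t11.png',im[:,:,::-1])
```

```text
[0.46746167 0.0908693  0.34928154] [-1.79989059e+02 -2.15008394e-04 -1.77022478e+02] [ 2.68998143e+00  5.01100166e+00  9.15875769e+01 -1.10145657e-02
  8.34015816e+01 -9.02862745e+01]
347.82988913497934 165.45240071988474
287 105
```

View pics/s11z.png

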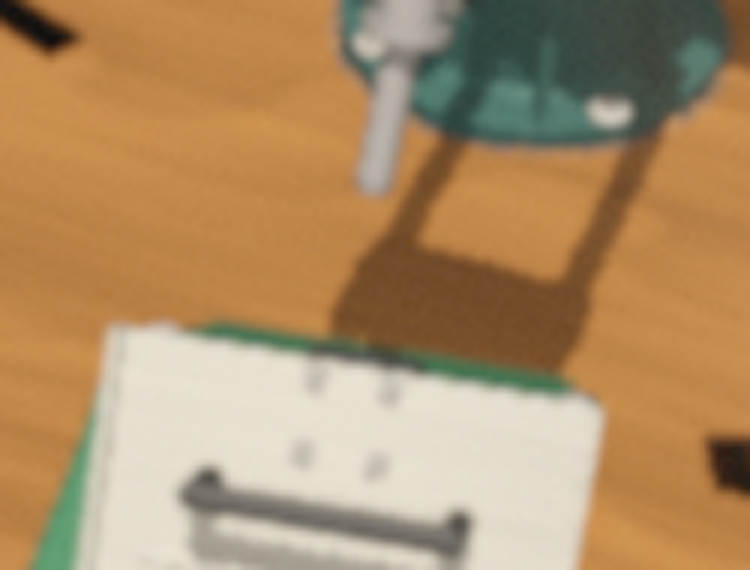

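View pics/w11.png

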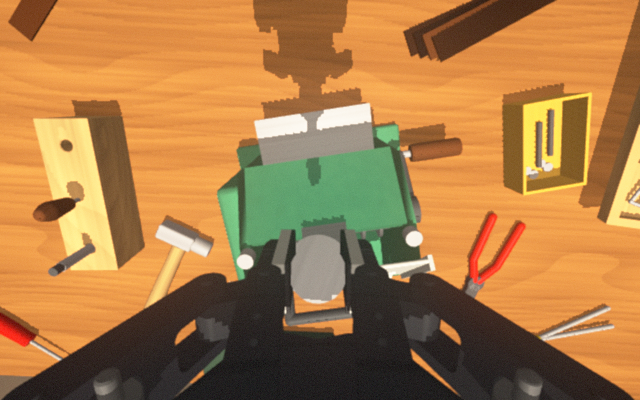

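Run:
```python
from h import *
s=load('s11'); W=load('w11')
G=np.array([.4675,.0909,.3493+.011]); h=np.array([np.cos(np.radians(3)),np.sin(np.radians(3)),0])
f=lambda p:((p-[287,105]+.5)*6-.5).round(0)
for t in [25,28,30,32,35,38]:
    th=np.radians(t); n=lambda L:G+L*(np.sin(th)*h-np.array([0,0,np.cos(th)]))
    print(t,f(proj(s,n(.0887))),f(proj(s,n(.0287))),'w head',proj(W,n(-.0113)).round(1))
for e in ([.549,.1061,.2285],[.5676,.0134,.2293],[.5304,.1989,.2278],[.6104,.1188,.2074]): print('chk',f(proj(s,e)))
a=cv2.imread('pics/w11.png')[210:340,260:380]
g=cv2.cvtColor(a,cv2.COLOR_BGR2GRAY); cv2.imwrite('pics/w11z.png',cv2.resize(a,None,fx=4,fy=4))
```

```text
25 [380. 193.] [411.  39.] w head [318.6 267.2]
28 [376. 195.] [410.  39.] w head [318.6 265.8]
30 [374. 196.] [409.  39.] w head [318.6 264.8]
32 [372. 197.] [408.  39.] w head [318.6 263.8]
35 [369. 198.] [407.  39.] w head [318.6 262.4]
38 [366. 198.] [407.  39.] w head [318.6 260.9]
chk [360. 373.]
chk [124. 330.]
chk [603. 416.]
chk [325. 525.]
```

View pics/w11z.png

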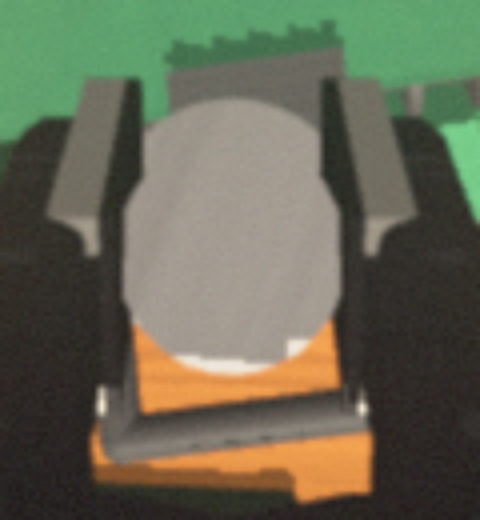

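Run:
```python
from h import *
W=load('w11')
h=np.array([np.cos(np.radians(3)),np.sin(np.radians(3)),0]);z=np.array([0,0,1.]); y=np.cross(z,h)
for dz in [.008,.011,.014,.017]:
  G=np.array([.4675,.0909,.3493+dz])
  L0=.1037-.015+(dz-.011)  # nose to pivot
  for t in [26,28,30,32,34]:
    th=np.radians(t); a=-np.sin(th)*h+np.cos(th)*z; n=G-L0*a; b=np.cross(y,a)
    def circ(s,r):
        P=[proj(W,n+s*a+r*(np.cos(q)*b+np.sin(q)*y)) for q in np.linspace(0,6.28,73)]; P=np.array(P); return P[:,1].min().round(1),P[:,1].max().round(1),np.ptp(P[:,0]).round(1)
    print(dz,t,'head',circ(.1,.012),'coltop',circ(.066,.017))
```

```text
0.008 26 head (np.float64(234.4), np.float64(293.6), np.float64(57.7)) coltop (np.float64(227.0), np.float64(293.3), np.float64(64.8))
0.008 28 head (np.float64(233.3), np.float64(292.5), np.float64(57.6)) coltop (np.float64(228.4), np.float64(294.9), np.float64(64.8))
0.008 30 head (np.float64(232.2), np.float64(291.3), np.float64(57.6)) coltop (np.float64(229.8), np.float64(296.4), np.float64(64.9))
0.008 32 head (np.float64(231.2), np.float64(290.0), np.float64(57.5)) coltop (np.float64(231.2), np.float64(298.0), np.float64(65.0))
0.008 34 head (np.float64(230.2), np.float64(288.8), np.float64(57.4)) coltop (np.float64(232.6), np.float64(299.4), np.float64(65.1))
0.011 26 head (np.float64(237.6), np.float64(296.8), np.float64(57.6)) coltop (np.float64(229.5), np.float64(295.9), np.float64(64.8))
0.011 28 head (np.float64(236.7), np.float64(296.0), np.float64(57.6)) coltop (np.float64(231.1), np.float64(297.7), np.float64(64.8))
0.011 30 head (np.float64(235.8), np.float64(295.1), np.float64(57.6)) coltop (np.float64(232.7), np.float64(299.5), np.float64(64.9))
0.011 32 head (np.fl
[... 899 characters left out ...]
306.4), np.float64(65.1))
0.017 26 head (np.float64(243.9), np.float64(303.3), np.float64(57.6)) coltop (np.float64(234.5), np.float64(301.0), np.float64(64.7))
0.017 28 head (np.float64(243.5), np.float64(303.0), np.float64(57.5)) coltop (np.float64(236.4), np.float64(303.3), np.float64(64.8))
0.017 30 head (np.float64(243.1), np.float64(302.6), np.float64(57.5)) coltop (np.float64(238.4), np.float64(305.5), np.float64(64.9))
0.017 32 head (np.float64(242.7), np.float64(302.2), np.float64(57.5)) coltop (np.float64(240.4), np.float64(307.7), np.float64(65.0))
0.017 34 head (np.float64(242.4), np.float64(301.8), np.float64(57.5)) coltop (np.float64(242.4), np.float64(309.9), np.float64(65.1))
```

>>> {"method": "carry_out", "body": {
  "grip": [1, 1, 1, 1, 1, 1, 1, 1, 1],
  "travel": [
    [0.03, 0, 0],
    [0.057, 0.004, -0.05],
    [0.057, 0.004, -0.1],
    [0.057, 0.004, -0.15],
    [0.057, 0.004, -0.2],
    [0.057, 0.004, -0.25],
    [0.057, 0.004, -0.308],
    [0.057, 0.004, -0.308],
    [0.057, 0.004, -0.308]
  ],
  "roll": [0.1, 0.2, 0.28, 0.28, 0.28, 0.28, 0.28, 0.28, 0.28]
}}

```text
t: 15.13
tcp_pos: [0.4781, 0.092, 0.2869]
tcp_rot: [180.0, -0.1, -168.5]
force: [0.5, 0.6, -1.8]
width: 0.263
```

Run:
```python
from h import *
st=read_state(); print(st['tcp_pos'],st['tcp_rot'],st['force'])
im,_=snap('scene','s12')
x0,y0=287,105
cv2.imwrite('pics/s12z.png',cv2.resize(im[y0:y0+95,x0:x0+125,::-1],None,fx=6,fy=6,interpolation=cv2.INTER_CUBIC))
im,_=snap('top','t12');cv2.imwrite('pics/t12z.png',cv2.resize(im[140:260,240:370,::-1],None,fx=5,fy=5,interpolation=cv2.INTER_CUBIC))
im,_=snap('wrist','w12')
```

```text
[0.4781112  0.09200562 0.28690763] [ 1.79988532e+02 -1.14093459e-01 -1.68499272e+02] [ 0.48078278  0.6388657  -1.80640319]
```

View pics/s12z.png

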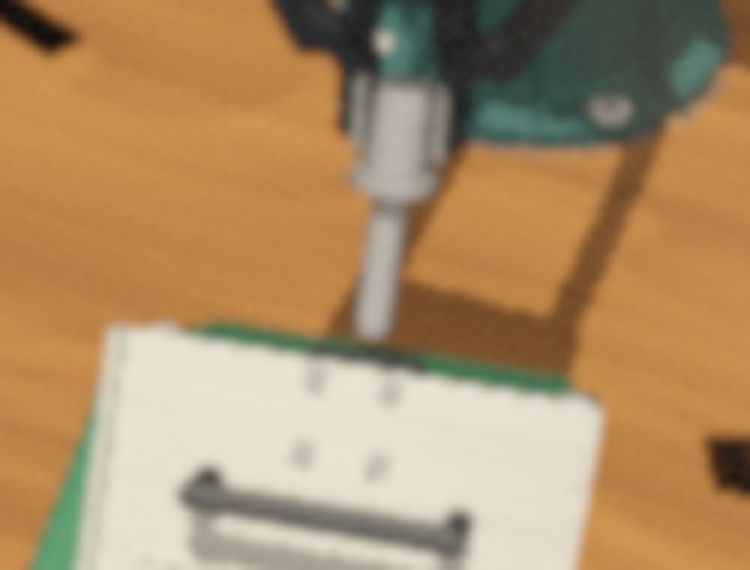

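View pics/t12z.png

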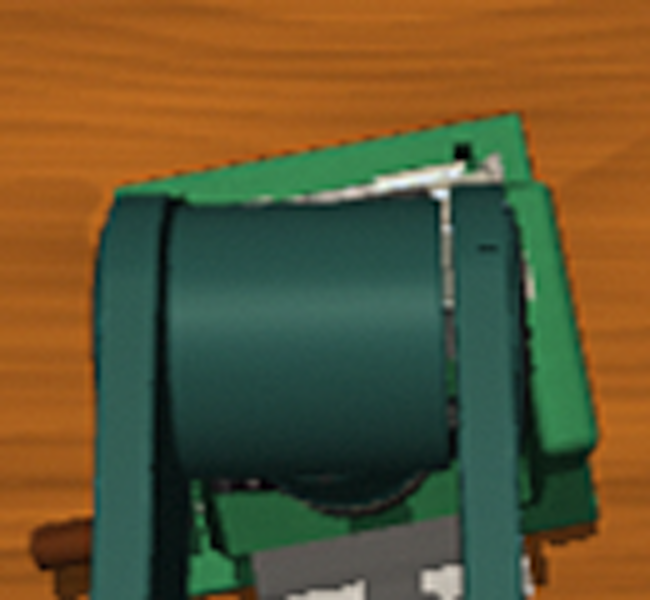

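View pics/w12.png

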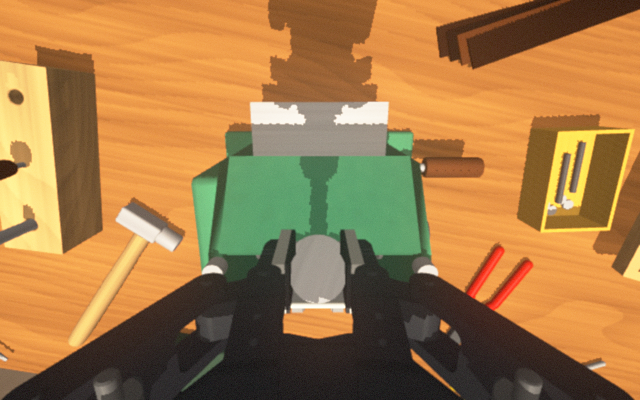

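Run:
```python
from h import *
s=load('s12')
f=lambda p:((p-[287,105]+.5)*6-.5).round(1)
ps=np.radians(11.4); ex=np.array([np.cos(ps),np.sin(ps),0]); ey=np.array([-ex[1],ex[0],0]); z=np.array([0,0,1.])
a=-np.sin(np.radians(35))*ex+np.cos(np.radians(35))*z
M=np.array([.5295,.1018,.2142]); G=np.array([.4781,.092,.2869+.014]); 
th=np.radians(30); N=G-.0917*(-np.sin(th)*ex+np.cos(th)*z)
print('N',N,'in fork',(N-M)@np.array([ex*np.cos(np.radians(35))+z*np.sin(np.radians(35)),ey,a]).T*1000)
print('Npred',f(proj(s,N)),'mouth',f(proj(s,M)),'10 above',f(proj(s,M+.01*a)))
# ear top visible edge: panel top edge; ear +-22 sides
for q in (-.022,.022): print(f(proj(s,M+q*ey)), f(proj(s,M+q*ey-.022*(ex*np.cos(np.radians(35))+z*np.sin(np.radians(35))))))
```

```text
N [0.52304543 0.10106259 0.22148547] in fork [-1.12358086  0.55292978  9.68065701]
Npred [373.1 341.1] mouth [367.5 365.2] 10 above [371.4 340.4]
[313.3 355.9] [321.7 349.4]
[422.  374.6] [428.1 367.6]
```

>>> {"method": "carry_out", "body": {
  "grip": [1, 1, 1, 1, 1, 1, 1, 1],
  "travel": [
    [0.01, 0, -0.005],
    [0.016, 0.002, -0.015],
    [0.022, 0.003, -0.025],
    [0.03, 0.004, -0.035],
    [0.036, 0.005, -0.044],
    [0.042, 0.006, -0.053],
    [0.042, 0.006, -0.053],
    [0.042, 0.006, -0.053]
  ],
  "roll": [0, 0, 0, 0, 0, 0, 0, 0],
  "grip_force": 40
}}

```text
t: 15.95
tcp_pos: [0.486, 0.093, 0.2788]
tcp_rot: [-180.0, -0.1, -168.4]
force: [-9.0, -0.9, 17.3]
width: 0.262
```

>>> {"method": "carry_out", "body": {
  "grip": [1, 1, 1, 1],
  "travel": [
    [-0.004, -0.001, -0.003],
    [-0.008, -0.002, -0.006],
    [-0.008, -0.002, -0.006],
    [-0.008, -0.002, -0.006]
  ],
  "roll": [0, 0, 0, 0]
}}

```text
t: 16.28
tcp_pos: [0.4852, 0.0927, 0.2783]
tcp_rot: [-180.0, 0.0, -168.4]
force: [-9.2, -1.9, 20.0]
width: 0.259
```

Run:
```python
from h import *
im,_=snap('scene','s13'); st=read_state(); print(st['tcp_pos'],st['force'],st['torque'])
x0,y0=320,130
cv2.imwrite('pics/s13z.png',cv2.resize(im[y0:y0+60,x0:x0+60,::-1],None,fx=10,fy=10,interpolation=cv2.INTER_CUBIC))
```

```text
[0.48521567 0.09271085 0.27834505] [-10.03818824  -1.84185373  19.1952722 ] [-0.14346562  1.42608092  0.02102852]
```

View pics/s13z.png

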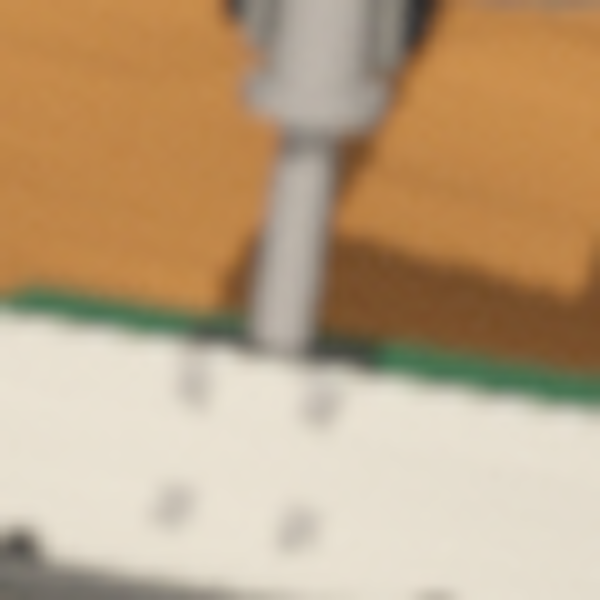

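>>> {"method": "carry_out", "body": {
  "grip": [1, 1, 1, 1, 1],
  "travel": [
    [-0.004, -0.001, -0.003],
    [-0.008, -0.002, -0.006],
    [-0.012, -0.002, -0.008],
    [-0.012, -0.002, -0.008],
    [-0.012, -0.002, -0.008]
  ],
  "roll": [0, 0, 0, 0, 0]
}}

```text
t: 16.75
tcp_pos: [0.4841, 0.0924, 0.2776]
tcp_rot: [-179.9, 0.2, -168.4]
force: [-8.2, -2.5, 24.3]
width: 0.259
```

>>> {"method": "carry_out", "body": {
  "grip": [1, 1, 1, 1],
  "travel": [
    [0, 0, 0.02],
    [0, 0, 0.04],
    [0, 0, 0.04],
    [0, 0, 0.04]
  ],
  "roll": [0, 0, 0, 0]
}}

```text
t: 17.08
tcp_pos: [0.4832, 0.0924, 0.282]
tcp_rot: [-180.0, -0.0, -168.5]
force: [-0.5, -0.1, -1.7]
width: 0.262
```

Run:
```python
from h import *
im,_=snap('wrist','w14'); st=read_state(); print(st['tcp_pos'],st['force'])
cv2.imwrite('pics/w14z.png',cv2.resize(im[200:340,240:400,::-1],None,fx=5,fy=5,interpolation=cv2.INTER_CUBIC))
im,_=snap('scene','s14')
x0,y0=320,120
cv2.imwrite('pics/s14z.png',cv2.resize(im[y0:y0+60,x0:x0+60,::-1],None,fx=10,fy=10,interpolation=cv2.INTER_CUBIC))
```

```text
[0.48300544 0.09240691 0.28172423] [ 0.26750589  0.62972209 -3.02858722]
```

View pics/w14z.png

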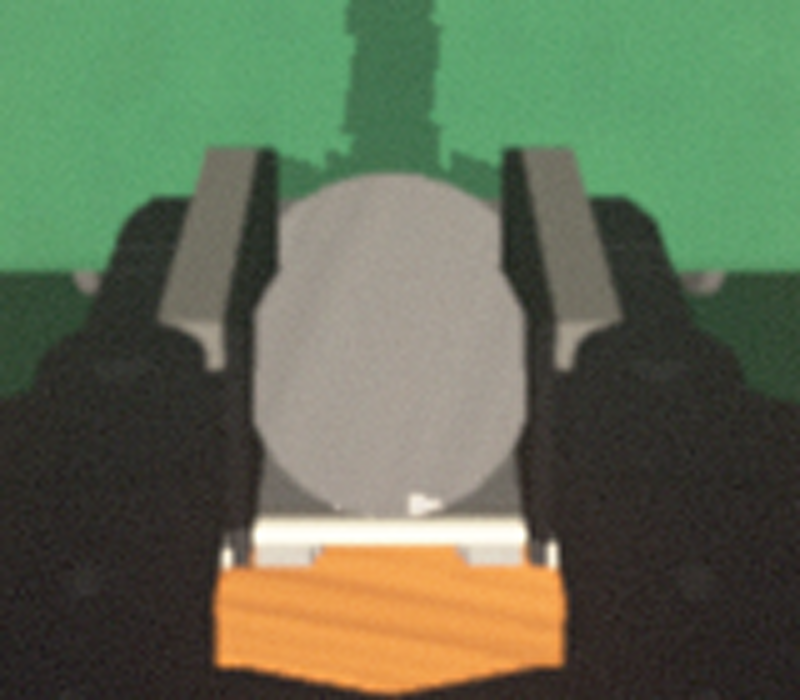

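View pics/s14z.png

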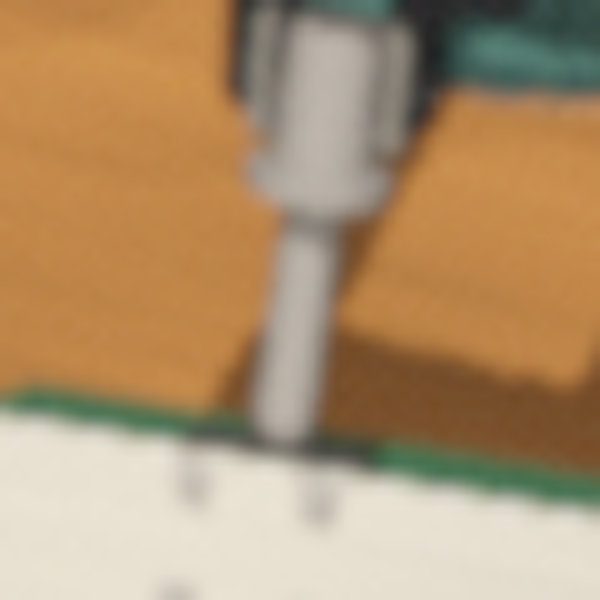

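Run:
```python
from h import *
out=[]
for n in ['w9','w11','w12','w14']:
    g=cv2.cvtColor(cv2.imread(f'pics/{n}.png'),cv2.COLOR_BGR2GRAY)[225:315,270:370]
    g=cv2.GaussianBlur(g,(0,0),1.0).astype(float)
    print(n,[int(g[r,40:56].mean()) for r in range(0,90,1)])
    out.append(cv2.resize(np.clip((g-100)*4,0,255).astype(np.uint8),None,fx=3.9,fy=3.3))
cv2.imwrite('pics/enh.png',np.vstack([np.hstack(out[:2]),np.hstack(out[2:])]))
```

```text
w9 [137, 138, 138, 139, 140, 140, 139, 139, 139, 138, 140, 142, 143, 144, 144, 144, 145, 145, 146, 146, 146, 146, 146, 146, 146, 146, 146, 146, 146, 146, 146, 146, 147, 147, 146, 147, 146, 146, 147, 147, 147, 147, 147, 147, 147, 147, 147, 147, 147, 147, 147, 147, 147, 147, 147, 147, 147, 147, 147, 147, 147, 147, 147, 147, 148, 148, 148, 147, 147, 147, 147, 147, 147, 147, 147, 148, 151, 158, 164, 167, 169, 169, 169, 169, 169, 168, 168, 168, 167, 167]
w11 [103, 103, 104, 104, 104, 104, 104, 105, 109, 120, 135, 147, 151, 153, 153, 153, 153, 153, 153, 154, 154, 154, 155, 154, 155, 155, 155, 155, 155, 155, 155, 155, 155, 156, 156, 156, 155, 156, 156, 156, 156, 156, 156, 156, 156, 157, 157, 156, 156, 156, 157, 156, 157, 157, 157, 157, 157, 157, 157, 157, 157, 157, 157, 157, 157, 157, 157, 156, 156, 157, 156, 156, 157, 162, 179, 202, 217, 213, 194, 175, 166, 168, 170, 164, 143, 112, 84, 72, 72, 75]
w12 [98, 98, 98, 97, 97, 97, 97, 97, 102, 115, 132, 146, 151, 152, 152, 152, 153, 153, 154, 154, 155, 154, 154, 155, 155, 155, 156, 155, 155, 155, 156, 156, 156, 157, 156, 157, 156, 156, 156, 156, 156, 156, 156, 156, 157, 157, 157, 157, 157, 157, 157, 157, 157, 157, 157, 157, 157, 157, 157, 157, 158, 158, 158, 158, 158, 158, 158, 158, 158, 158, 158, 161, 169, 179, 187, 192, 197, 203, 214, 231, 244, 249, 239, 215, 189, 177, 175, 175, 176, 177]
w14 [97, 97, 98, 98, 97, 97, 96, 97, 103, 116, 134, 147, 153, 154, 154, 154, 154, 155, 155, 155, 156, 156, 156, 157, 157, 157, 157, 157, 157, 157, 157, 157, 158, 157, 157, 157, 157, 158, 158, 158, 158, 158, 158, 158, 158, 159, 159, 159, 159, 159, 159, 159, 159, 159, 159, 159, 159, 159, 159, 159, 159, 159, 159, 159, 159, 159, 159, 159, 159, 159, 159, 159, 160, 165, 171, 175, 175, 176, 189, 214, 237, 248, 245, 228, 202, 183, 176, 176, 177, 178]
```

View pics/enh.png

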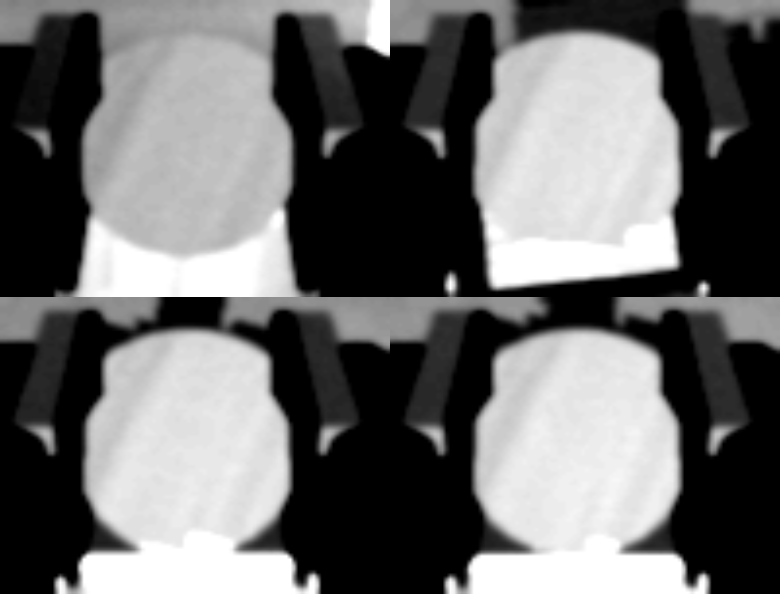

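>>> {"method": "carry_out", "body": {
  "grip": [1, 1, 1, 1, 1, 1, 1, 1, 1, 1],
  "travel": [
    [0, 0.005, 0],
    [0, 0.005, -0.02],
    [0, 0.005, -0.031],
    [0.004, 0.006, -0.028],
    [0.008, 0.006, -0.026],
    [0.012, 0.007, -0.023],
    [0.016, 0.008, -0.02],
    [0.02, 0.009, -0.017],
    [0.025, 0.01, -0.014],
    [0.03, 0.011, -0.011]
  ],
  "roll": [0, 0, 0, 0, 0, 0, 0, 0, 0, 0]
}}

```text
t: 18.02
tcp_pos: [0.4862, 0.0942, 0.2798]
tcp_rot: [-180.0, -0.4, -168.4]
force: [-9.8, -3.1, 6.9]
width: 0.264
```

>>> {"method": "carry_out", "body": {
  "grip": [1, 1, 1, 1],
  "travel": [
    [0, 0, 0],
    [0, 0, -0.004],
    [0.002, 0, -0.004],
    [0.004, 0, -0.004]
  ],
  "roll": [0, 0, 0, 0]
}}

```text
t: 18.35
tcp_pos: [0.4864, 0.0941, 0.2795]
tcp_rot: [180.0, -0.4, -168.4]
force: [-11.9, -2.2, 14.4]
width: 0.262
```

>>> {"method": "carry_out", "body": {
  "grip": [1, 1, 1, 1, 1, 1, 1],
  "travel": [
    [0.005, 0.001, 0.003],
    [0.01, 0.002, 0.007],
    [0.015, 0.003, 0.01],
    [0.02, 0.004, 0.014],
    [0.025, 0.005, 0.017],
    [0.025, 0.005, 0.017],
    [0.025, 0.005, 0.017]
  ],
  "roll": [0, 0, 0, 0, 0, 0, 0]
}}

```text
t: 18.93
tcp_pos: [0.4939, 0.0955, 0.282]
tcp_rot: [180.0, -0.1, -168.5]
force: [-3.8, -1.3, 0.3]
width: 0.264
```

Run:
```python
from h import *
im,_=snap('scene','s15'); st=read_state(); print(st['tcp_pos'],st['force'])
x0,y0=320,120
cv2.imwrite('pics/s15z.png',cv2.resize(im[y0:y0+60,x0:x0+60,::-1],None,fx=10,fy=10,interpolation=cv2.INTER_CUBIC))
```

```text
[0.49395304 0.09549443 0.28202013] [-4.30569517 -1.03600507 -0.23804985]
```

View pics/s15z.png

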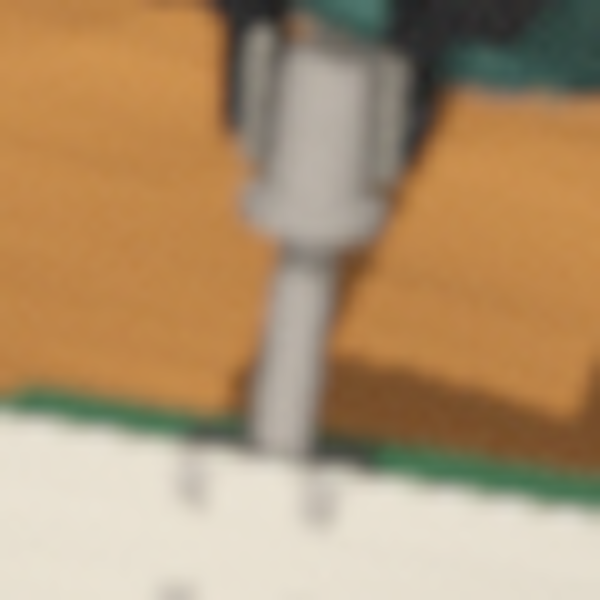

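>>> {"method": "carry_out", "body": {
  "grip": [1, 1, 1, 1, 1, 1],
  "travel": [
    [0.003, 0.001, -0.005],
    [0.006, 0.001, -0.01],
    [0.008, 0.002, -0.015],
    [0.01, 0.002, -0.02],
    [0.01, 0.002, -0.02],
    [0.01, 0.002, -0.02]
  ],
  "roll": [0, 0, 0, 0, 0, 0]
}}

```text
t: 19.48
tcp_pos: [0.4967, 0.096, 0.2781]
tcp_rot: [180.0, -0.1, -168.5]
force: [-3.4, -1.3, -3.2]
width: 0.263
```

Run:
```python
from h import *
im,_=snap('wrist','w16'); st=read_state(); print(st['tcp_pos'],st['force'])
a=cv2.resize(im[200:340,240:400,::-1],None,fx=2.5,fy=2.5,interpolation=cv2.INTER_CUBIC)
im,_=snap('scene','s16')
x0,y0=315,120
b=cv2.resize(im[y0:y0+60,x0:x0+68,::-1],(400,350),interpolation=cv2.INTER_CUBIC)
cv2.imwrite('pics/c16.png',np.hstack([a,b]))
```

```text
[0.49681319 0.0959735  0.27825408] [-3.19020106 -0.77170719 -4.08573696]
```

View pics/c16.png

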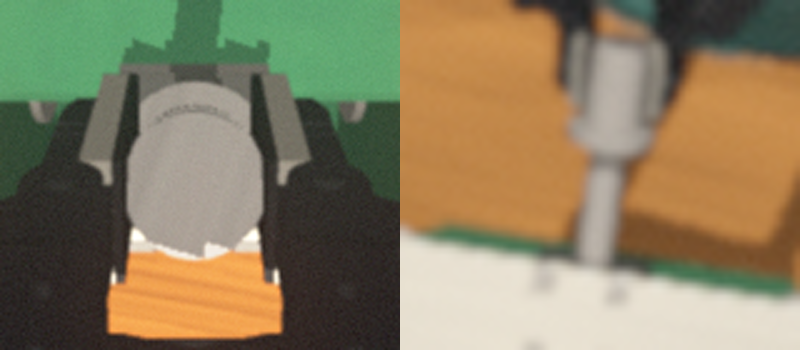

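>>> {"method": "carry_out", "body": {
  "grip": [1, 1, 1, 1, 1, 1, 1, 1, 1, 1],
  "travel": [
    [0, 0, 0],
    [-0.006, -0.001, -0.006],
    [-0.012, -0.002, -0.012],
    [-0.019, -0.004, -0.018],
    [-0.026, -0.005, -0.024],
    [-0.032, -0.006, -0.03],
    [-0.039, -0.008, -0.036],
    [-0.046, -0.009, -0.043],
    [-0.052, -0.01, -0.049],
    [-0.052, -0.01, -0.049]
  ],
  "roll": [0, 0, 0, 0, 0, 0, 0, 0, 0, 0],
  "grip_force": 22
}}

```text
t: 20.42
tcp_pos: [0.4885, 0.0942, 0.2698]
tcp_rot: [-180.0, 0.3, -168.5]
force: [6.1, 0.6, 1.7]
width: 0.258
```

Run:
```python
from h import *
im,_=snap('wrist','w17'); st=read_state(); print(st['tcp_pos'],st['force'])
a=cv2.resize(im[200:340,240:400,::-1],None,fx=2.5,fy=2.5,interpolation=cv2.INTER_CUBIC)
im,_=snap('scene','s17')
x0,y0=315,120
b=cv2.resize(im[y0:y0+60,x0:x0+68,::-1],(400,350),interpolation=cv2.INTER_CUBIC)
cv2.imwrite('pics/c17.png',np.hstack([a,b]))
```

```text
[0.48840112 0.09413566 0.26969428] [4.62027208 1.46684268 2.40571434]
```

View pics/c17.png

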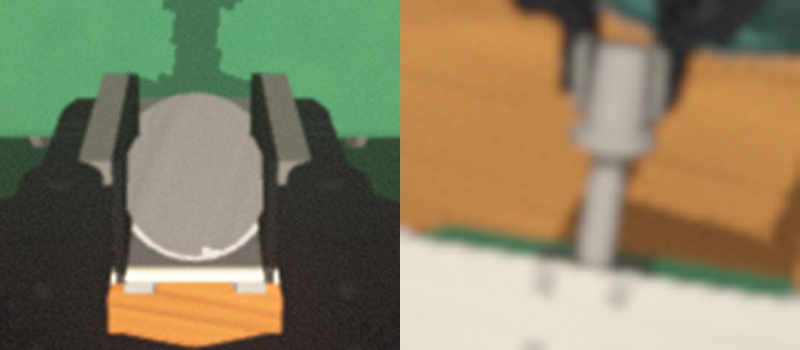

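>>> {"method": "carry_out", "body": {
  "grip": [1, 1, 1, 1, 1, 1, 1, 1],
  "travel": [
    [-0.003, 0, -0.005],
    [-0.006, -0.001, -0.01],
    [-0.008, -0.001, -0.015],
    [-0.011, -0.002, -0.02],
    [-0.013, -0.002, -0.027],
    [-0.016, -0.003, -0.034],
    [-0.016, -0.003, -0.034],
    [-0.016, -0.003, -0.034]
  ],
  "roll": [0, 0, 0, 0, 0, 0, 0, 0]
}}

```text
t: 21.18
tcp_pos: [0.4829, 0.0933, 0.2617]
tcp_rot: [-180.0, -0.1, -168.5]
force: [2.7, 0.9, 2.8]
width: 0.264
```

Run:
```python
from h import *
im,_=snap('wrist','w18'); st=read_state(); print(st['tcp_pos'],st['force'])
a=cv2.resize(im[200:340,240:400,::-1],None,fx=2.5,fy=2.5,interpolation=cv2.INTER_CUBIC)
im,_=snap('scene','s18')
x0,y0=315,120
b=cv2.resize(im[y0:y0+60,x0:x0+68,::-1],(400,350),interpolation=cv2.INTER_CUBIC)
cv2.imwrite('pics/c18.png',np.hstack([a,b]))
```

```text
[0.48292932 0.09333591 0.26176553] [ 2.24838555 -0.27495613  4.21130248]
```

View pics/c18.png

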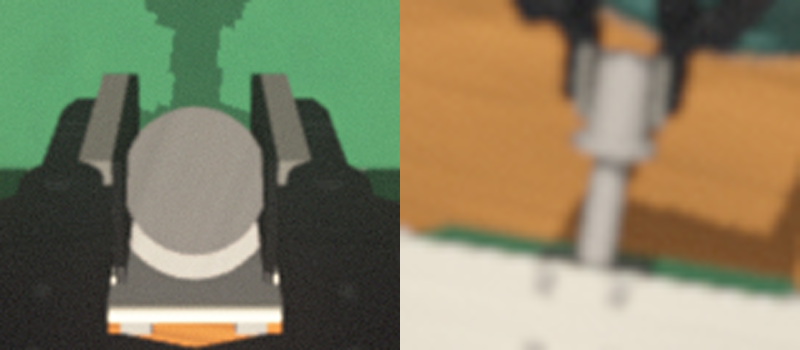

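>>> {"method": "carry_out", "body": {
  "grip": [1, 1, 1, 1, 1, 1],
  "travel": [
    [0.003, 0.001, -0.004],
    [0.006, 0.001, -0.008],
    [0.009, 0.002, -0.012],
    [0.012, 0.002, -0.016],
    [0.012, 0.002, -0.016],
    [0.012, 0.002, -0.016]
  ],
  "roll": [0, 0, 0, 0, 0, 0],
  "grip_force": 35
}}

```text
t: 21.78
tcp_pos: [0.4824, 0.0936, 0.2601]
tcp_rot: [180.0, -0.3, -168.4]
force: [-11.2, -1.2, 23.5]
width: 0.262
```

>>> {"method": "carry_out", "body": {
  "grip": [1, 1, 1, 1, 1, 1, 1, 1, 1],
  "travel": [
    [-0.003, 0, 0.004],
    [-0.004, 0.004, 0.004],
    [-0.004, 0.008, 0.004],
    [-0.005, 0.012, 0.004],
    [-0.006, 0.016, 0.004],
    [-0.007, 0.02, 0.004],
    [-0.008, 0.025, 0.004],
    [-0.008, 0.025, 0.004],
    [-0.008, 0.025, 0.004]
  ],
  "roll": [0, 0, 0, 0, 0, 0, 0, 0, 0]
}}

```text
t: 22.53
tcp_pos: [0.4822, 0.0959, 0.2604]
tcp_rot: [-179.7, -0.3, -168.5]
force: [-5.1, -9.5, 16.0]
width: 0.261
```

>>> {"method": "carry_out", "body": {
  "grip": [1, 1, 1, 1, 1, 1, 1, 1],
  "travel": [
    [0, 0.004, 0],
    [-0.001, 0.008, 0],
    [-0.002, 0.012, 0],
    [-0.003, 0.016, 0],
    [-0.004, 0.02, 0],
    [-0.004, 0.02, 0],
    [-0.004, 0.02, 0],
    [-0.004, 0.02, 0]
  ],
  "roll": [0, 0, 0, 0, 0, 0, 0, 0]
}}

```text
t: 23.2
tcp_pos: [0.4829, 0.1014, 0.2592]
tcp_rot: [-179.8, -0.1, -168.5]
force: [1.5, -5.9, 2.8]
width: 0.263
```

>>> {"method": "carry_out", "body": {
  "grip": [1, 1, 1, 1, 1, 1],
  "travel": [
    [0.003, 0, -0.004],
    [0.006, 0, -0.008],
    [0.009, 0, -0.012],
    [0.012, 0, -0.016],
    [0.014, 0, -0.02],
    [0.014, 0, -0.02]
  ],
  "roll": [0, 0, 0, 0, 0, 0]
}}

```text
t: 23.7
tcp_pos: [0.4861, 0.1013, 0.2551]
tcp_rot: [-179.8, -0.1, -168.5]
force: [3.2, -5.4, 1.9]
width: 0.261
```

>>> {"method": "carry_out", "body": {
  "grip": [1, 1, 1, 1, 1, 1, 1, 1],
  "travel": [
    [0.004, -0.002, -0.006],
    [0.008, -0.003, -0.012],
    [0.012, -0.003, -0.018],
    [0.016, -0.002, -0.024],
    [0.02, -0.002, -0.03],
    [0.024, -0.001, -0.036],
    [0.028, 0, -0.041],
    [0.028, 0, -0.041]
  ],
  "roll": [0, 0, 0, 0, 0, 0, 0, 0]
}}

```text
t: 24.37
tcp_pos: [0.492, 0.1021, 0.247]
tcp_rot: [-179.9, -0.0, -168.5]
force: [3.0, -5.4, 2.3]
width: 0.261
```

>>> {"method": "carry_out", "body": {
  "grip": [1, 1, 1, 1, 1, 1, 1, 1, 1],
  "travel": [
    [0.004, 0, -0.006],
    [0.008, 0, -0.012],
    [0.012, -0.001, -0.018],
    [0.016, 0, -0.024],
    [0.02, 0.001, -0.03],
    [0.024, 0.002, -0.036],
    [0.028, 0.003, -0.041],
    [0.028, 0.003, -0.041],
    [0.028, 0.003, -0.041]
  ],
  "roll": [0, 0, 0, 0, 0, 0, 0, 0, 0]
}}

```text
t: 25.12
tcp_pos: [0.4977, 0.1029, 0.239]
tcp_rot: [-179.9, -0.0, -168.5]
force: [3.4, -5.1, 2.0]
width: 0.268
```

Run:
```python
from h import *
im,_=snap('wrist','w20'); st=read_state(); print(st['tcp_pos'],st['force'])
a=cv2.resize(im[200:340,240:400,::-1],None,fx=2.5,fy=2.5,interpolation=cv2.INTER_CUBIC)
im,_=snap('scene','s20')
x0,y0=315,120
b=cv2.resize(im[y0:y0+60,x0:x0+68,::-1],(400,350),interpolation=cv2.INTER_CUBIC)
cv2.imwrite('pics/c20.png',np.hstack([a,b]))
```

```text
[0.49775526 0.1028829  0.23895682] [ 3.12302134 -4.76154598  1.26464005]
```

View pics/c20.png

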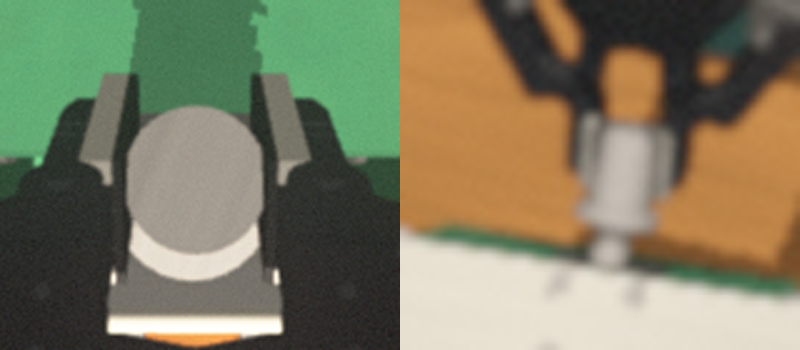

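>>> {"method": "carry_out", "body": {
  "grip": [1, 1, 1, 1, 1, 1, 1, 1, 1, 1],
  "travel": [
    [0.004, 0, -0.006],
    [0.008, 0.001, -0.012],
    [0.012, 0.002, -0.018],
    [0.016, 0.003, -0.024],
    [0.02, 0.004, -0.03],
    [0.024, 0.005, -0.036],
    [0.028, 0.005, -0.042],
    [0.032, 0.006, -0.048],
    [0.036, 0.007, -0.053],
    [0.036, 0.007, -0.053]
  ],
  "roll": [0, 0, 0, 0, 0, 0, 0, 0, 0, 0]
}}

```text
t: 26.05
tcp_pos: [0.5052, 0.1042, 0.2285]
tcp_rot: [-179.9, 0.0, -168.5]
force: [3.2, -5.0, 2.5]
width: 0.265
```

Continue in small steps until the collar seats.

>>> {"method": "carry_out", "body": {
  "grip": [1, 1, 1, 1, 1, 1, 1],
  "travel": [
    [0.003, 0, -0.004],
    [0.006, 0.001, -0.008],
    [0.009, 0.001, -0.012],
    [0.011, 0.002, -0.016],
    [0.014, 0.002, -0.02],
    [0.016, 0.002, -0.023],
    [0.016, 0.002, -0.023]
  ],
  "roll": [0, 0, 0, 0, 0, 0, 0]
}}

```text
t: 26.63
tcp_pos: [0.5078, 0.1045, 0.2248]
tcp_rot: [-179.9, -0.0, -168.4]
force: [-0.9, -6.6, 11.0]
width: 0.26
```

Run:
```python
from h import *
im,_=snap('wrist','w21'); st=read_state(); print(st['tcp_pos'],st['force'])
a=cv2.resize(im[200:340,240:400,::-1],None,fx=2.5,fy=2.5,interpolation=cv2.INTER_CUBIC)
im,_=snap('scene','s21')
x0,y0=315,120
b=cv2.resize(im[y0:y0+60,x0:x0+68,::-1],(400,350),interpolation=cv2.INTER_CUBIC)
cv2.imwrite('pics/c21.png',np.hstack([a,b]))
```

```text
[0.50777869 0.10448475 0.22480861] [-0.0574792  -6.75061199 10.46994287]
```

View pics/c21.png

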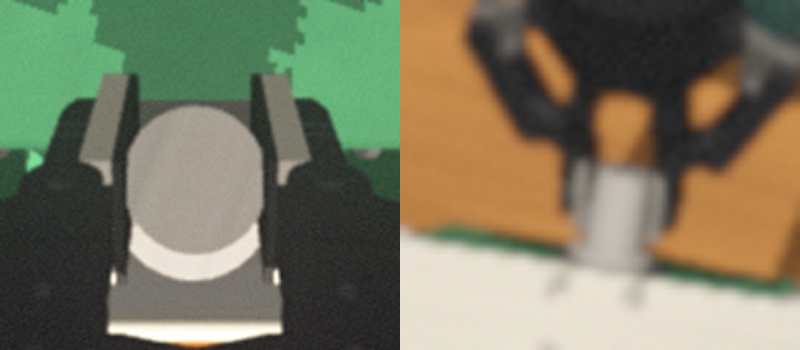

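>>> {"method": "carry_out", "body": {
  "grip": [1, 1, 1, 1],
  "travel": [
    [0.002, 0, -0.003],
    [0.005, 0, -0.008],
    [0.005, 0, -0.008],
    [0.005, 0, -0.008]
  ],
  "roll": [0, 0, 0, 0]
}}

```text
t: 27.07
tcp_pos: [0.5079, 0.1043, 0.2245]
tcp_rot: [-179.9, -0.1, -168.4]
force: [-6.8, -7.3, 23.5]
width: 0.262
```

>>> {"method": "carry_out", "body": {
  "grip": [1, 1, 1, -0.3, -0.3, -0.3, -0.3, -0.3],
  "travel": [
    [-0.003, -0.004, 0.004],
    [-0.006, -0.008, 0.008],
    [-0.006, -0.008, 0.008],
    [-0.006, -0.008, 0.008],
    [-0.006, -0.008, 0.008],
    [-0.006, -0.008, 0.008],
    [-0.006, -0.008, 0.008],
    [-0.006, -0.008, 0.008]
  ],
  "roll": [0, 0, 0, 0, 0, 0, 0, 0]
}}

```text
t: 27.73
tcp_pos: [0.507, 0.1038, 0.2235]
tcp_rot: [180.0, -0.1, -168.4]
force: [0.1, 0.6, -1.0]
width: 0.65
```

>>> {"method": "carry_out", "body": {
  "grip": [-0.3, -0.3, -0.3, -0.3, -0.3, -0.3, -0.3, -0.3, -0.3],
  "travel": [
    [0, 0, 0.1],
    [0, 0, 0.2],
    [0, 0, 0.35],
    [0, 0, 0.5],
    [0.2, 0.1, 0.55],
    [0.35, 0.1, 0.55],
    [0.35, 0.1, 0.55],
    [0.35, 0.1, 0.55],
    [0.35, 0.1, 0.55]
  ],
  "roll": [0, 0, 0, 0, 0, 0, 0, 0, 0]
}}

```text
t: 28.48
tcp_pos: [0.5766, 0.1236, 0.333]
tcp_rot: [180.0, -0.2, -168.5]
force: [0.0, -0.4, -0.2]
width: 0.65
```

Run:
```python
from h import *
im,_=snap('wrist','w22'); st=read_state(); print(st['tcp_pos'],st['force'])
cv2.imwrite('pics/w22z.png',cv2.resize(im[20:220,130:450,::-1],None,fx=2.5,fy=2.5,interpolation=cv2.INTER_CUBIC))
```

```text
[0.57622138 0.12348635 0.33316638] [ 0.42796798  0.82050319 -0.32326341]
```

View pics/w22z.png

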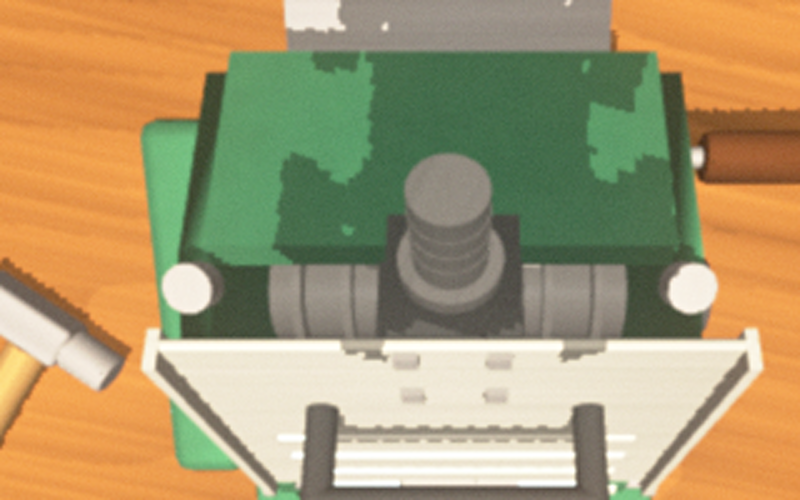

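>>> {"method": "carry_out", "body": {
  "grip": [-0.3, -0.3, -0.3, -0.3, -0.3],
  "travel": [
    [-0.1, -0.5, 0],
    [-0.1, -0.5, 0],
    [-0.1, -0.5, 0],
    [-0.1, -0.5, 0],
    [-0.1, -0.5, 0]
  ],
  "roll": [0, 0, 0, 0, 0]
}}

```text
t: 28.95
tcp_pos: [0.5563, 0.0229, 0.334]
tcp_rot: [180.0, -0.0, -168.6]
force: [-0.5, -0.5, 0.7]
width: 0.652
```

Run:
```python
from h import *
im,_=snap('wrist','w23')
cv2.imwrite('pics/w23z.png',cv2.resize(im[30:270,270:590,::-1],None,fx=2.5,fy=2.5,interpolation=cv2.INTER_CUBIC))
```

```text
(no output)
```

View pics/w23z.png

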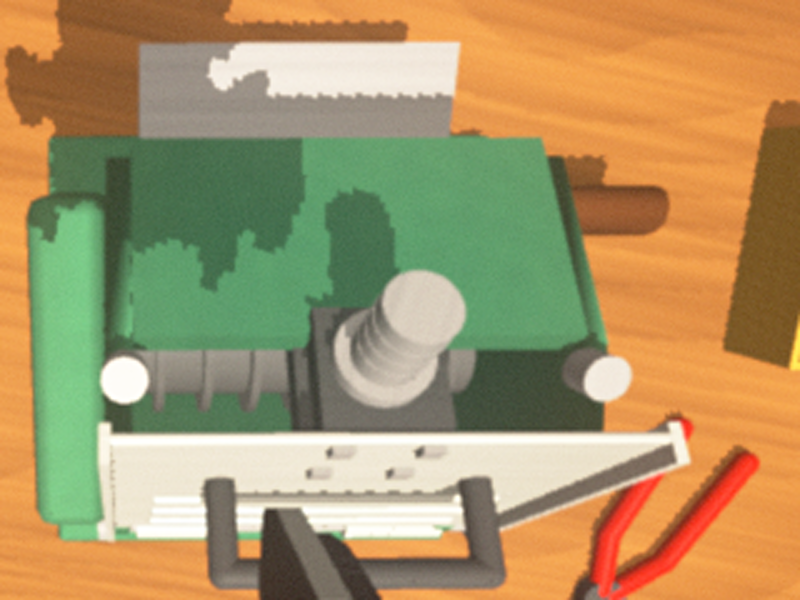

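Run:
```python
from h import *
A=load('w22');B=load('w23')
a=lambda u,v:np.array([u/2.5+130-.3,v/2.5+20-.3]); b=lambda u,v:np.array([u/2.5+270-.3,v/2.5+30-.3])
P={'head':(a(448,189),b(424,310)),'coltop':(a(450,253),b(390,353)),'earL':(a(387,215),b(313,308)),'earR':(a(520,215),None),'panL':(a(152,342),b(104,435)),'panR':(a(753,342),b(680,433)),'knobL':(a(189,288),b(126,380)),'knobR':(a(690,288),b(607,379)),'hL':(a(320,413),b(220,488)),'hR':(a(590,413),b(478,488))}
X={}
for k,(p,q) in P.items():
    if q is None: continue
    x,e=tri([(A,p),(B,q)]);X[k]=x;print(k,np.round(x*1000,1),np.round(np.array(e)*1000,1))
ps=np.radians(11.4); ex=np.array([np.cos(ps),np.sin(ps),0]); ey=np.array([-ex[1],ex[0],0]); z=np.array([0,0,1.])
t=np.radians(35); F=np.array([ex*np.cos(t)+z*np.sin(t),ey,-np.sin(t)*ex+np.cos(t)*z]); M=np.array([.5295,.1018,.2142])
print('head in fork',F@(X['head']-M)*1000,'coltop',F@(X['coltop']-M)*1000)
print('panel mid',(X['panL']+X['panR'])*500, 'knob mid',(X['knobL']+X['knobR'])*500)
# predicted pixels for seat at M+dy
for dy in (3,4,5):
  for n,c,w in (('22',A,lambda p:((p-[130,20]+.5)*2.5-.5).round(1)),('23',B,lambda p:((p-[270,30]+.5)*2.5-.5).round(1))):
    Q=M+dy/1000*ey; print(dy,n,'head',w(proj(c,Q+.04*F[2])),'coltop',w(proj(c,Q+.006*F[2])))
```

```text
head [504.4 102.1 247.9] [0.4 0.4]
coltop [522.3 105.7 223.7] [0.2 0.2]
earL [515.4  82.7 203.9] [0. 0.]
panL [567.2  19.4 228.6] [0.2 0.2]
panR [529.  203.8 230.2] [0.5 0.5]
knobL [551.   23.7 212.9] [0.1 0.1]
knobR [517.9 184.5 214.7] [0. 0.]
hL [590.9  69.2 192.5] [0.4 0.4]
hR [571.3 167.5 191.6] [0.6 0.6]
head in fork [-0.76433119  5.29433772 41.67706882] coltop [ 0.31410407  5.25696116 11.35536725]
panel mid [548.0922165  111.61130129 229.40953015] knob mid [534.49461988 104.10942461 213.78403819]
3 22 head [439.2 196.6] coltop [443.  261.8]
3 23 head [415.1 313.5] coltop [378.1 357.7]
4 22 head [442.8 196.6] coltop [446.2 261.9]
4 23 head [418.5 313.5] coltop [381.1 357.7]
5 22 head [446.4 196.7] coltop [449.3 261.9]
5 23 head [421.9 313.5] coltop [384.1 357.7]
```

>>> {"method": "carry_out", "body": {
  "grip": [1, 1, 1, 1, 1, 1, 1, 1, 1, 1],
  "travel": [
    [-0.1, 0.1, 0],
    [-0.2, 0.25, 0],
    [-0.33, 0.38, 0],
    [-0.33, 0.38, 0],
    [-0.33, 0.38, -0.1],
    [-0.33, 0.38, -0.2],
    [-0.33, 0.38, -0.29],
    [-0.33, 0.38, -0.29],
    [-0.31, 0.384, -0.32],
    [-0.29, 0.388, -0.35]
  ],
  "roll": [0, 0, 0, 0, 0, 0, 0, 0, 0, 0]
}}

```text
t: 29.83
tcp_pos: [0.5007, 0.1018, 0.2648]
tcp_rot: [-180.0, 0.1, -168.4]
force: [0.1, -0.4, 0.3]
width: 0.001
```

>>> {"method": "carry_out", "body": {
  "grip": [1, 1, 1, 1, 1, 1, 1],
  "travel": [
    [0.007, 0.001, -0.01],
    [0.014, 0.003, -0.02],
    [0.021, 0.004, -0.03],
    [0.028, 0.006, -0.04],
    [0.032, 0.006, -0.046],
    [0.032, 0.006, -0.046],
    [0.032, 0.006, -0.046]
  ],
  "roll": [0, 0, 0, 0, 0, 0, 0]
}}

```text
t: 30.42
tcp_pos: [0.5052, 0.102, 0.2582]
tcp_rot: [-179.9, -0.0, -168.5]
force: [-11.6, -2.4, 25.5]
width: -0.003
```

>>> {"method": "carry_out", "body": {
  "grip": [1, 1, 1, 1, 1, 1, 1, 1, 1, 1],
  "travel": [
    [-0.02, -0.004, 0.03],
    [-0.06, -0.01, 0.1],
    [-0.06, -0.01, 0.2],
    [-0.06, -0.01, 0.38],
    [0.1, 0.02, 0.38],
    [0.3, 0.1, 0.38],
    [0.35, 0.1, 0.38],
    [0.35, 0.1, 0.38],
    [0.35, 0.1, 0.38],
    [0.35, 0.1, 0.38]
  ],
  "roll": [0, 0, 0, 0, 0, 0, 0, 0, 0, 0]
}}

```text
t: 31.25
tcp_pos: [0.5749, 0.1222, 0.3304]
tcp_rot: [180.0, -0.1, -168.5]
force: [0.2, 0.0, 0.6]
width: 0.001
```

Run:
```python
from h import *
im,_=snap('wrist','w25'); st=read_state(); print(st['tcp_pos'],st['force'])
A=load('w25')
x0,y0=200,60
cv2.imwrite('pics/w25z.png',cv2.resize(im[y0:y0+120,x0:x0+160,::-1],None,fx=5,fy=5,interpolation=cv2.INTER_CUBIC))
ps=np.radians(11.4); ex=np.array([np.cos(ps),np.sin(ps),0]); ey=np.array([-ex[1],ex[0],0]); z=np.array([0,0,1.])
t=np.radians(35); a=-np.sin(t)*ex+np.cos(t)*z; M=np.array([.5295,.1018,.2142])+.005*ey
w=lambda p:((p-[x0,y0]+.5)*5-.5).round(0)
f=ex*np.cos(t)+z*np.sin(t)
for h,r in((.04,.012),(.006,.017),(0,.017)):
    P=[w(proj(A,M+h*a+r*(np.cos(q)*f+np.sin(q)*ey))) for q in np.linspace(0,6.28,60)]; P=np.array(P); print(h,P.min(0),P.max(0))
print('ear front corners',w(proj(A,M-.022*f-.022*ey)),w(proj(A,M-.022*f+.022*ey)))
```

```text
[0.57469833 0.12215026 0.33060126] [-0.0719896  -0.60326189 -0.15972192]
0.04 [463. 135.] [638. 284.]
0.006 [448. 245.] [663. 435.]
0 [451. 266.] [662. 452.]
ear front corners [425. 239.] [690. 240.]
```

View pics/w25z.png

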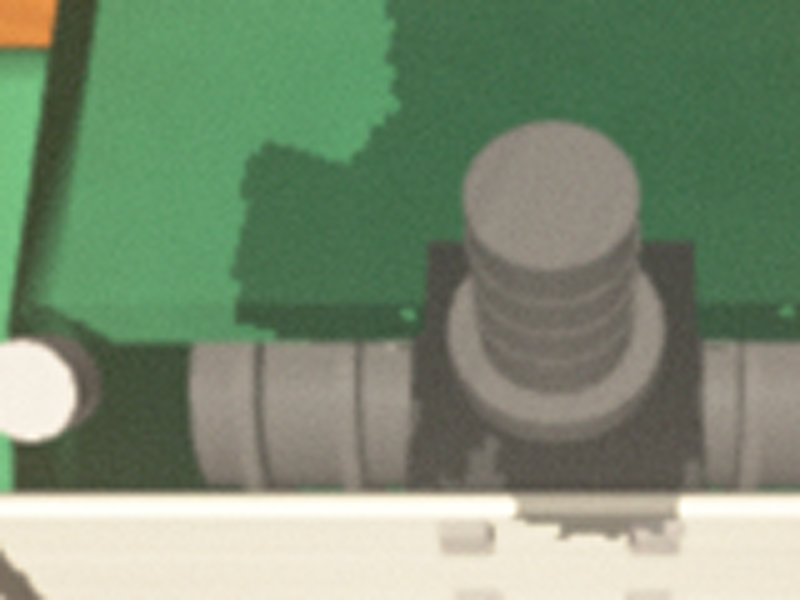

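>>> {"method": "carry_out", "body": {
  "grip": [1, 1, 1, 1, 1, 1, 1, 1, 1, 1],
  "travel": [
    [-0.1, 0.2, 0.1],
    [-0.3, 0.4, 0.1],
    [-0.5, 0.6, 0.1],
    [-0.6, 0.8, 0.1],
    [-0.7, 1, 0.1],
    [-0.7, 1, 0.1],
    [-0.7, 1, 0.1],
    [-0.7, 1, 0.1],
    [-0.7, 1, 0.1],
    [-0.7, 1, 0.1]
  ],
  "roll": [0, 0, 0, 0, 0, 0, 0, 0, 0, 0]
}}

```text
t: 32.13
tcp_pos: [0.4363, 0.3212, 0.351]
tcp_rot: [-180.0, 0.0, -168.5]
force: [-0.2, 0.6, -0.3]
width: 0.0
```

Run:
```python
from h import *
im,_=snap('scene','s26'); A=load('s26')
x0,y0=315,120
cv2.imwrite('pics/s26z.png',cv2.resize(im[y0:y0+60,x0:x0+80,::-1],None,fx=10,fy=10,interpolation=cv2.INTER_CUBIC))
im,_=snap('top','t26'); T=load('t26')
tx,ty=260,160
cv2.imwrite('pics/t26z.png',cv2.resize(im[ty:ty+80,tx:tx+100,::-1],None,fx=8,fy=8,interpolation=cv2.INTER_CUBIC))
ps=np.radians(11.4); ex=np.array([np.cos(ps),np.sin(ps),0]); ey=np.array([-ex[1],ex[0],0]); z=np.array([0,0,1.])
t=np.radians(35); a=-np.sin(t)*ex+np.cos(t)*z; f=ex*np.cos(t)+z*np.sin(t)
w=lambda p:((p-[x0,y0]+.5)*10-.5).round(0); wt=lambda p:((p-[tx,ty]+.5)*8-.5).round(0)
for fx,l in ((0,0),(-.001,0),(0,.003)):
  M=np.array([.5295,.1018,.2142])+.005*ey+fx*f+l*a
  for h,r in((.04,.012),(.006,.017)):
    for n,c,ww in(('s',A,w),('t',T,wt)):
      P=np.array([ww(proj(c,M+h*a+r*(np.cos(q)*f+np.sin(q)*ey))) for q in np.linspace(0,6.28,60)]); print(fx,l,h,n,P.min(0),P.max(0))
M=np.array([.5295,.1018,.2142])+.005*ey
for p in (-.022,.022): print('panel top/ear edge',w(proj(A,M+.0246*f+p*ey)),wt(proj(T,M+.0246*f+p*ey)),'ear front',wt(proj(T,M-.022*f+p*ey)))
```

```text
0 0 0.04 s [330. 287.] [431. 305.]
0 0 0.04 t [351. 465.] [430. 535.]
0 0 0.006 s [287. 423.] [428. 453.]
0 0 0.006 t [329. 401.] [438. 499.]
-0.001 0 0.04 s [330. 286.] [431. 305.]
-0.001 0 0.04 t [352. 468.] [431. 538.]
-0.001 0 0.006 s [287. 423.] [429. 452.]
-0.001 0 0.006 t [330. 404.] [439. 501.]
0 0.003 0.04 s [332. 274.] [433. 292.]
0 0.003 0.04 t [351. 470.] [431. 540.]
0 0.003 0.006 s [289. 411.] [430. 440.]
0 0.003 0.006 t [330. 405.] [439. 503.]
panel top/ear edge [247. 460.] [439. 359.] ear front [463. 490.]
panel top/ear edge [433. 492.] [299. 385.] ear front [326. 515.]
```

View pics/s26z.png

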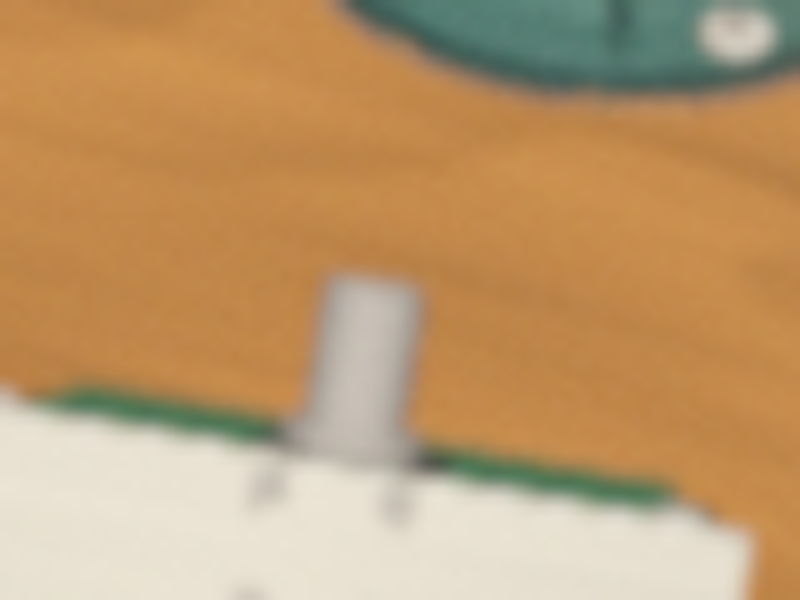

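View pics/t26z.png

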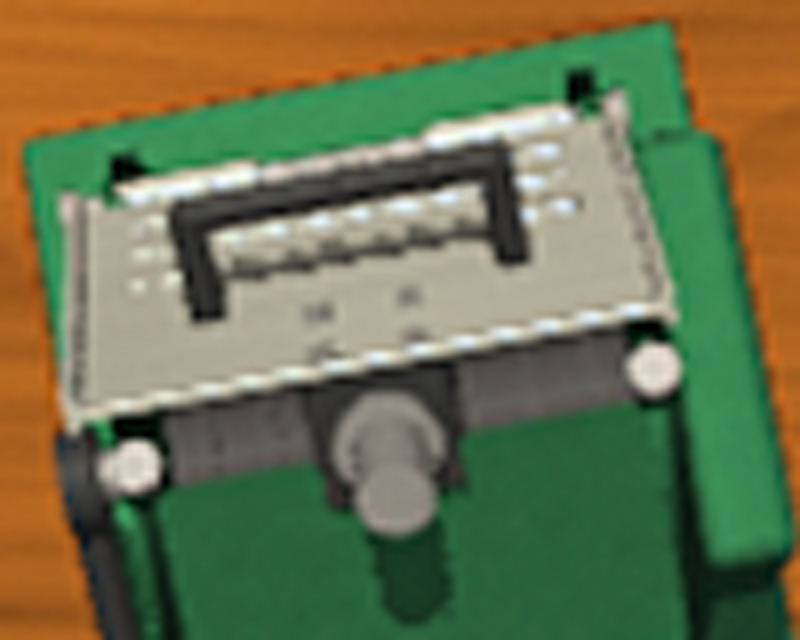

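```bash
python3 -c "
from cell import finish_job,read_state
s=read_state();print(s['t'],s['force']);print(finish_job())"
```

```text
32.2333 [ 0.05339406  0.36638764 -1.54432616]
the job is handed in; nothing more can be done
None
```

The cover is folded shut and the lock pin is pushed through fork and lug. I handed the job in at 32.2 s with the gripper empty and clear. No verdict was reported.

- **Cover:** I pushed the handle bar towards the robot until it met a firm stop at about 19 N. Measured after closing, the fork mouth stood 214.2 mm up and the bar 207.4 mm up. The values for shut are 214 and 207 mm.
- **Pin:** I took it upright from the block and tilted it in the jaws against the block's edge. The first touch landed on the ear's face, so I had to search sideways for the hole. Once the nose was in, I turned the pin to about 35° and slid the cover about 5 mm towards +y until it dropped into the lug. It then went in with little force and stopped hard at about 60 mm depth.
- **Seating check:** I let go and pressed the pin's head with closed fingers at about 28 N, and it did not sink further.
- **Last pictures:** They show the collar on the ear and the pin in line with the fork. They do not agree exactly:
  - One wrist measurement, taken before the press, put the head about 1.7 mm too high.
  - The scene view puts it slightly lower than expected, so I take the collar as seated.
  - I could not see directly whether a small gap remains under it.
- **Other things:** I never touched the punch, hammer, pliers or tin, and they look undisturbed in the pictures. I did not measure their positions again at the end.

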